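Measure the width of a row of shortbread fingers in the biscuit gauge

TASK

Check the width of today's shortbread fingers: lay all the fingers from the sample tray flat and side by side in a row across the bed of the biscuit gauge, between its jaws, and lay the straightedge flat on the bed, flush against the ends of the whole row. With the straightedge still flush, slide the jaw shut on the row until the pointer of the sprung anvil stands between its two lines, never driving the anvil to its stop, and keep it there a moment for the reading. Then draw the jaw back fully open, lay the straightedge back flat in the middle of its cork mat and along it, and put the fingers back in the tray, lying flat; leave the other things on the bench where they are.

Things in the scene. Friction and masses are not known exactly. Their poses are not given: they have to be found in the camera images.
- gauge: biscuit gauge (bench caliper): fixed bed, x -100..+96, y -125..+125 mm, top 12 mm above the bench; origin on the bench under the row line; y along row and jaw travel. Row at x = 0 (within 20 mm), biscuits' length along x, between jaw and anvil (28 mm high plates, x -20 mm to the beam). Straightedge goes on the clear strip at -x of the row; an 8 mm high beam stands on the bed at x +65..+87 mm
- jaw (a joint): travel of the sliding jaw along the gauge's +y, towards the anvil, in m: 0 fully open (its face is then 135 mm from the anvil face), at most 0.110. It slides with about 3 N of friction and stays where it is left.
- anvil (a joint): how far the sprung anvil has been pushed back, in m: 0 at rest, 0.008 at its stop; it gives way 1 mm per newton. A pointer on its side moves over a white plate; the two lines stand for 0.002 and 0.006 (2 to 6 N on the row).
- jaw_grip (a point): centre of the dark upright grip on the sliding jaw's head, to be taken from above: 28 mm along the gauge's x, 14 mm along its y, 36 mm high (this point is 15 mm below its top and 21 mm above the head's top face); it lies 76 mm to +x of the row line
- jaw_face (a point): middle of the sliding jaw's face, on the row line, 8 mm above the bed; it moves with the jaw
- anvil_face (a point): middle of the anvil's face, on the row line, 8 mm above the bed; it moves with the anvil
- tray: the shallow steel sample tray, 230 mm along its x, 150 mm along its y, floor 3 mm and rim 7 mm above the bench; origin under its centre; fixed
- biscuit1_c (a point): centre of a shortbread finger (two to three of the four are there, the others are absent): 56 mm along its x, 24 mm along its y, 15 mm thick along its z, which is up or down when it lies flat; 22 g
- biscuit2_c (a point): centre of a shortbread finger (two to three of the four are there, the others are absent): 56 mm along its x, 24 mm along its y, 15 mm thick along its z, which is up or down when it lies flat; 22 g
- biscuit3_c (a point): centre of a shortbread finger (two to three of the four are there, the others are absent): 56 mm along its x, 24 mm along its y, 15 mm thick along its z, which is up or down when it lies flat; 22 g
- biscuit4_c (a point): centre of a shortbread finger (two to three of the four are there, the others are absent): 56 mm along its x, 24 mm along its y, 15 mm thick along its z, which is up or down when it lies flat; 22 g
- mat: the straightedge's cork mat, 225 mm along its x, 95 mm along its y, 3 mm thick; origin under its centre; fixed
- straightedge_c (a point): centre of the aluminium straightedge, half-way up: a flat strip 180 mm long (x) by 56 mm wide (y) by 5 mm thick with a raised rib along its middle, 11 mm wide, 176 mm long, top 30 mm above its underside, to be taken from above; this point lies 15 mm above the underside. Both long edges are alike. 0.16 kg
- petri_dish: a closed round petri dish, 58 mm across, 15 mm high, on the bench between the robot and the gauge; leave it alone (origin at the underside)
- loupe: a black hand lens, a stubby cylinder 42 mm across, 34 mm high, between the robot and the gauge; leave it alone (origin at the underside)
- sample_jar: a small glass jar with a white lid, 60 mm across, 70 mm high, beyond the gauge; leave it alone (origin at the underside)
- beaker: an empty glass beaker, 68 mm across, 80 mm high, beyond the gauge; leave it alone (origin at the underside)
- spatula: a steel spatula, 170 mm long, lying at the far left; leave it alone (origin at the underside)
Mind the look-alikes: they are no part of the job. Leave any red or turquoise look-alike of the part that bears biscuit4_c alone.

How it is judged:
By the outcome, as a careful person would: the job done as asked, in the order asked, and still so for the second after the job is handed in, with the robot touching nothing.
Of biscuit1, biscuit2, biscuit3, biscuit4 only 2 to 3 are there at a start; the rules pass over those that are not, and their reading is None.
At some moment in a run one of biscuit1, biscuit2, biscuit3, biscuit4, straightedge may be knocked a few centimetres aside while the robot is not near it.
Once in a run the grip may slacken for a moment while it holds something.
It also fails if it takes over 210 s, if anything falls off the work surface, if the arm or the gripper's body presses on something with over 40 N, if the wrist force passes 120 N, or if a joint passes its speed limit or range.

ROBOT

A 6-joint arm with a two-finger parallel gripper is mounted at the origin on the work surface. World frame = base frame: x ahead of the robot, y to its left, z up, the work surface at z = 0. Lengths are in mm, angles in rad, forces in N, time in s.
With the tool pointing down it reaches from about 300 to 775 mm from the base axis. Payload 14.6 kg.
Tool frame: the origin (TCP) lies between the finger pads; the fingertips stand 25 mm ahead of it and the grasp point (between the pads) lies 6 mm ahead of it; z points along the fingers, y is the line along which they close (so a half turn about z gives the same grasp; the last joint's range is limited). The gripper opens to 94 mm and grips with 3 to 60 N. Pads are 16 mm wide; open, the fingers measure 119 mm over their backs; the gripper's body (75 mm by 177 mm) begins 78 mm behind the grasp point.
Start: joints at [1.115, 0.3, 1.521, -0, 1.321, -0.067], TCP at [208.49, 508.942, 230.446] pointing down, gripper open.
Joint ranges: [-3.03, 3.03], [-0.79, 2.21], [0.23, 2.52], [-1.04, 4.18], [0, 3.07], [-2.55, 2.55]. Speed limits (rad/s): [2.22, 2.22, 2.57, 3.14, 3.14, 3.14].

INTERFACE

Orientations are given as [roll, pitch, yaw] about the fixed x, y, z axes, in that order (R = Rz(yaw) Ry(pitch) Rx(roll)).
In Python, from cell import manip gives the robot as it stands. The module is installed in compiled form; this text tells all that it offers.
- The arm moves only by the tool step_arm, never from a script. Its argument "series" is one flat list of numbers, 5 for each row, row after row: the shift along the world's x, y, z in mm, then the turn about the world's z in rad, then the closure, from 0 (fully open) to 1 (shut). In form: [dx, dy, dz, spin, jaw, dx, dy, dz, spin, jaw, ...]. A call has 1 to 20 rows; each row shifts and turns the commanded pose from where the row before left it; what a row does not reach is not made up. A row lasts 1/8 s, in which the tool goes at most 62.5 mm and 10.7 degrees, less where a joint would pass 70% of its speed; a pose out of reach is approached as far as the arm can. A call is refused whole if a number of a shift passes 62.5 or a number of a turn 0.188, either way. A call with a gripper value outside its range is refused whole. The fingers move at their own pace and stop on an object; "squeeze" is the grip in N (left out, the last holds). Time passes only in rows, so rows that do not move let the fingers close. It gives the time, the measured TCP pose, the force, the opening and the grip force at its end, in the units of the state.
- manip.read_state(): the state, without advancing time (a new reading comes with each control period).
- manip.camera(name): name is "scene" or "top" or "wrist"; returns (picture, depth): 480x640x3 uint8, blue, green, red; 480x640 float32, mm along the optical axis (not along the pixel's ray), 0 where there is no reading.
- manip.camera_info(name): a dict with "fovy" (degrees; the focal length in pixels is half the picture's height over the tangent of half this angle, whatever the lens; pixels are square), "cx", "cy" (the principal point, pixels), "eye" and "orientation" of the camera in the world. Camera axes: x right, y down, z forward; pixel columns grow to the right and rows downward; lengths in mm; the calibration is good to about 2 mm. A picture is of the moment at which its call begins: read the wrist's pose just before it. camera_info takes no time and is no camera call; for the wrist camera it gives the pose at the moment of the call.
- manip.sign_off(): hands the job in; it is judged then, once.
The state is a dict: "clock": time; "joints": joint angles; "qd": joint speeds; "effort": joint torques, N m; "eef_pos": TCP position; "eef_rot": TCP orientation; "wrist_force": force on the tool from outside, world axes, zero at the start; "moment": the same for the moment, N m; "finger_gap": finger opening in mm; "finger_force": force on a finger pad.
Only numpy, scipy, OpenCV 4.12 (cv2) and the standard library are available. Lean on these libraries where they do the work, as an engineer would, in place of code of your own. Each camera call takes 0.05 s, during which the arm holds its last target. There are 200 camera calls.

## Working session

There is one attempt and no reset: what is moved stays moved. The work goes in short steps, Python scripts to look and compute and a tool call to move; the robot and the scene stay as the last step left them, time stands still between calls to the robot, and variables do not carry over. Pictures are saved under pics/ and viewed, at most 17 in all, crops included, and the job is handed in when it is done.

Besides the shell and the picture viewer there is one more tool, called after "Request:" as a command line: name --argument value ..., lists and objects as JSON in quotes. step_arm: Moves the arm, as the interface text tells. Its arguments: {"type":"object","properties":{"series":{"type":"array"},"squeeze":{"type":"number"}},"required":["series"]}

```bash
mkdir -p pics; cat > h.py <<'E'
import numpy as np,cv2
from cell import manip
from scipy.spatial.transform import Rotation as R
def shot(n):
    i=manip.camera_info(n); p,d=manip.camera(n); return i,p,d
def rot(i):
    o=np.array(i["orientation"],float)
    return o if o.shape==(3,3) else (R.from_euler('xyz',o).as_matrix() if o.size==3 else R.from_quat(o).as_matrix())
def cast(i,uv,z):
    f=240/np.tan(np.radians(i["fovy"])/2); uv=np.atleast_2d(uv).astype(float)
    r=np.c_[(uv[:,0]-i["cx"])/f,(uv[:,1]-i["cy"])/f,np.ones(len(uv))]@rot(i).T
    e=np.array(i["eye"],float); return e+r*((z-e[2])/r[:,2])[:,None]
def proj(i,P):
    f=240/np.tan(np.radians(i["fovy"])/2)
    c=(np.atleast_2d(P)-np.array(i["eye"]))@rot(i); return np.c_[c[:,0]/c[:,2]*f+i["cx"],c[:,1]/c[:,2]*f+i["cy"]]
def cloud(i,d):
    f=240/np.tan(np.radians(i["fovy"])/2); v,u=np.mgrid[:480,:640]
    c=np.dstack([(u-i["cx"])/f*d,(v-i["cy"])/f*d,d]); return c@rot(i).T+np.array(i["eye"])
E
python3 - <<'E'
from h import *
for n in("scene","top"):
    i,p,d=shot(n); print(n,i); cv2.imwrite(f"pics/{n}0.png",p); np.savez(f"{n}0.npz",p=p,d=d)
print(manip.read_state())
E
```

```text
scene {'fovy': 54.16478310576338, 'cx': 319.1681101893586, 'cy': 239.14473897366483, 'eye': array([1036.23503064,  -52.16239935,  978.12168164]), 'orientation': array([-2.62632459, -0.01148375,  1.30543309])}
top {'fovy': 54.12703258229592, 'cx': 315.2418398716885, 'cy': 235.69007586876555, 'eye': array([ 342.61523833,   64.1326296 , 1025.77758583]), 'orientation': array([-2.95346426,  0.01166595, -1.56951703])}
{'clock': 0.1, 'joints': array([ 1.11538983e+00,  3.00416651e-01,  1.52155229e+00, -1.10942918e-05,
        1.32072485e+00, -6.65908200e-02]), 'qd': array([-0.0019332 , -0.00030996, -0.00069352, -0.00310069,  0.00156554,
        0.00036627]), 'effort': array([ 1.28179818e-04, -5.32649016e+01, -3.53278184e+01,  7.08956318e-02,
        2.36040872e-02, -6.94673690e-05]), 'eef_pos': array([208.40030187, 508.74041471, 229.92836782]), 'eef_rot': array([-3.14049324e+00, -6.25490244e-05,  2.75277969e+00]), 'wrist_force': array([ 0.18313296, -0.5433237 , -0.5226267 ]), 'moment': array([0.0123952 , 0.03260102, 0.00181833]), 'finger_force': 0.0, 'finger_gap': 93.89977791376263}
```

View pics/top0.png

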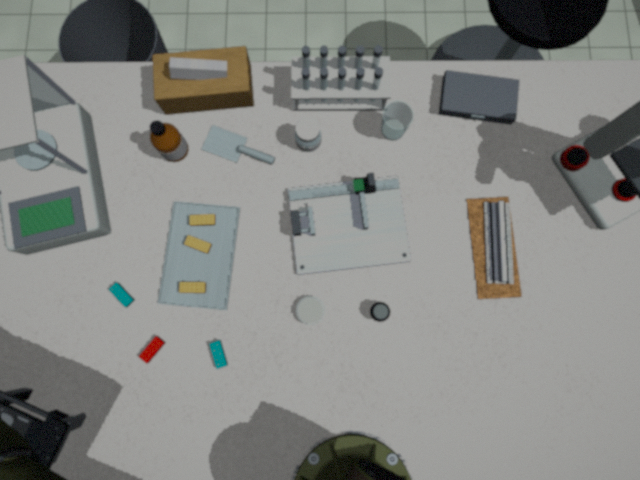

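View pics/scene0.png

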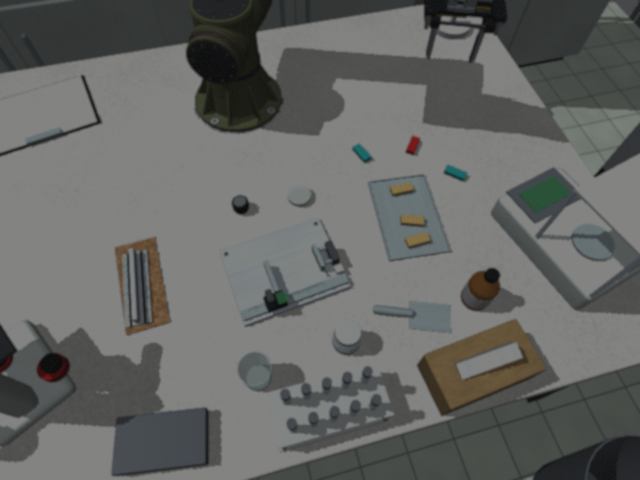

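The top view shows three yellow fingers in the tray at (202,219), (197,243) and (192,287). The gauge is centred near (350,225), with its beam towards world +x, the jaw grip at (368,184) and the anvil at (303,220). The straightedge lies on the cork mat at (498,243). The red and turquoise blocks at (151,349), (121,294) and (218,353) are look-alikes outside the tray, so I'll leave them alone.

```bash
python3 - <<'E'
from h import *
i=manip.camera_info("top"); z=np.load("top0.npz"); p=z["p"]; d=z["d"]
h=cv2.cvtColor(p,cv2.COLOR_BGR2HSV)
def rects(m,zz,amin,name):
    cs,_=cv2.findContours(m,cv2.RETR_EXTERNAL,cv2.CHAIN_APPROX_NONE)
    for c in cs:
        if cv2.contourArea(c)<amin: continue
        P=cast(i,c[:,0,:],zz)[:,:2].astype(np.float32); r=cv2.minAreaRect(P)
        b=cv2.boxPoints(r); e=b[1]-b[0]; f=b[2]-b[1]; l=e if np.hypot(*e)>np.hypot(*f) else f
        print(name,np.round(c[:,0].mean(0)),"c",np.round(r[0],1),"size",np.round(r[1],1),"long-axis deg",round(np.degrees(np.arctan2(l[1],l[0]))%180,1))
m=cv2.inRange(h,(15,60,120),(35,255,255)); m[:, :150]=0; m[:200]=0;m[:,260:]=0
rects(m,18,60,"bis")
m=cv2.inRange(h,(5,60,60),(25,255,255)); m[:190]=0; m[:,:440]=0; m=cv2.morphologyEx(m,cv2.MORPH_CLOSE,np.ones((31,31)))
rects(m,3,1000,"mat")
print("bed",np.round(cast(i,[(288,189),(294,273),(410,260),(400,178)],12)[:,:2]))
print("tray",np.round(cast(i,[(175,203),(239,207),(226,308),(158,303)],5)[:,:2]))
print("grip",cast(i,[(366,184)],60))
C=cloud(i,d)
for u,v in[(498,243),(500,220),(502,260),(510,243),(350,250),(368,184),(202,219)]: print(u,v,np.round(C[v,u]))
for n,(x0,y0,x1,y1) in {"gauge":(280,165,420,285),"mat":(455,185,535,305)}.items():
    pass
a=cv2.resize(p[160:290,275:425],None,fx=4,fy=4,interpolation=cv2.INTER_CUBIC); cv2.imwrite("pics/g0.png",a)
E
```

```text
bis [192. 287.] c [422.7 340.6] size [21.4 56.7] long-axis deg 90.0
bis [197. 244.] c [516.9 334. ] size [57.8 23. ] long-axis deg 69.1
bis [202. 219.] c [571.1 326.9] size [23.7 55.5] long-axis deg 93.6
mat [493. 248.] c [ 512.8 -314. ] size [222.9  94. ] long-axis deg 3.0
bed [[ 642.  137.]
 [ 453.  122.]
 [ 482. -130.]
 [ 667. -114.]]
tray [[612. 392.]
 [603. 247.]
 [379. 268.]
 [389. 416.]]
grip [[638.71847138 -32.59991156  60.        ]]
498 243 [ 518. -319.   20.]
500 220 [ 566. -323.   31.]
502 260 [ 479. -320.   32.]
510 243 [ 520. -350.    8.]
350 250 [504.   0.  12.]
368 184 [637. -36.  64.]
202 219 [572. 326.  17.]
```

View pics/g0.png

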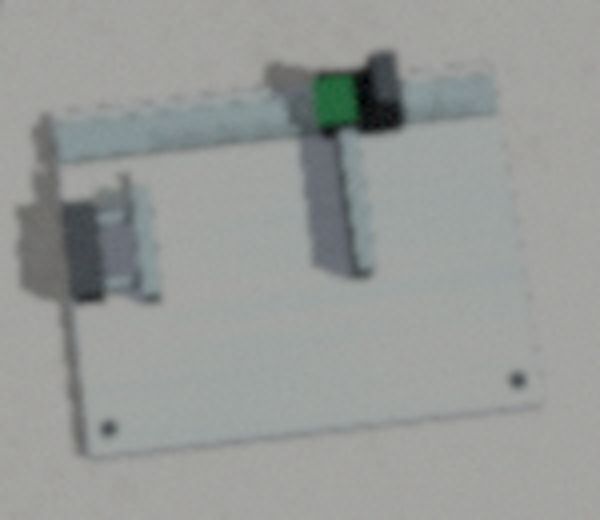

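The enlarged gauge crop shows the beam along its top. The jaw plate runs from (355,130) to (360,275) with the grip at (380,85), and the anvil face is at (150,240). Screws are at (109,428) and (517,380). Next I'll look from closer with the wrist camera over the tray.

Request:
step_arm --series '[35,-22,0,0.04,0,35,-22,0,0.04,0,35,-22,0,0.04,0,35,-22,0,0.04,0,35,-22,0,0.04,0,35,-22,0,0.04,0,35,-22,0,0.05,0,35,-22,0,0.05,0,0,0,0,0,0,0,0,0,0,0]' --squeeze 10

```text
clock: 1.35
eef_pos: [488.0, 333.1, 230.1]
eef_rot: [-3.141, -0.001, 3.092]
wrist_force: [-0.5, 0.8, -0.3]
finger_gap: 94.2
finger_force: 0.0
```

```bash
python3 - <<'E'
from h import *
i,p,d=shot("wrist"); print(i); s=manip.read_state(); print(s["eef_pos"],s["eef_rot"],s["joints"])
cv2.imwrite("pics/w1.png",p)
h=cv2.cvtColor(p,cv2.COLOR_BGR2HSV)
m=cv2.inRange(h,(15,60,100),(35,255,255))
cs,_=cv2.findContours(m,cv2.RETR_EXTERNAL,cv2.CHAIN_APPROX_NONE)
for c in cs:
    if cv2.contourArea(c)<300: continue
    r=cv2.minAreaRect(cast(i,c[:,0],18)[:,:2].astype(np.float32)); print(c[:,0].mean(0),r)
E
```

```text
{'fovy': 62.80268513468349, 'cx': 317.1987626670563, 'cy': 233.36745614758954, 'eye': array([413.24833145, 336.0772255 , 384.91936365]), 'orientation': array([2.88233593e+00, 2.43146545e-03, 1.52049131e+00])}
[487.79272658 333.43903225 230.29662673] [-3.14148452e+00 -4.26466778e-04  3.09295965e+00] [ 5.37568444e-01  3.91758523e-01  1.39847366e+00  1.49409254e-04
  1.35177556e+00 -9.84627392e-01]
[315.47945205 291.26712329] ((570.6195678710938, 325.40972900390625), (23.307735443115234, 55.24491500854492), 2.2082064151763916)
[319.84353741 238.55102041] ((516.0227661132812, 332.76605224609375), (55.45888900756836, 23.26634407043457), 69.16707611083984)
[322.77844311 138.2754491 ] ((421.6169738769531, 339.8001708984375), (55.269386291503906, 23.375791549682617), 89.68446350097656)
```

View pics/w1.png

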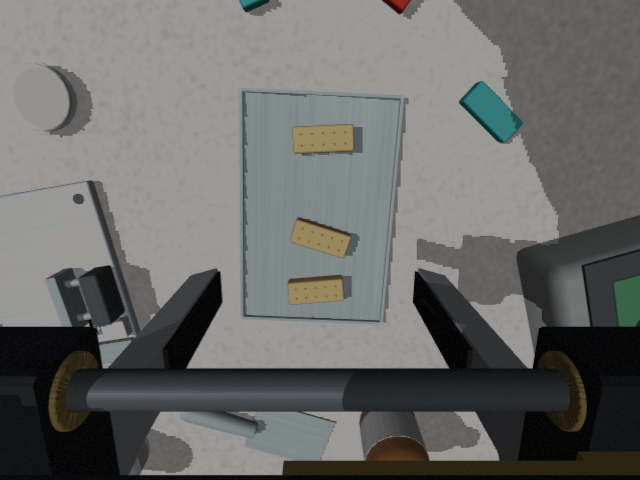

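The tray crop shows the three yellow fingers at (323,138), (320,238) and (316,290), with turquoise and red blocks outside it. These three are the fingers meant. Next, a close view of the gauge.

Request:
step_arm --series '[12,-33,3,0,0,12,-33,3,0,0,12,-33,3,0,0,12,-33,3,0,0,12,-33,3,0,0,12,-33,3,0,0,12,-33,3,0,0,12,-33,3,0,0,12,-33,3,0,0,12,-33,3,0,0,0,0,0,0,0,0,0,0,0,0]'

```text
clock: 2.9
eef_pos: [608.1, 4.2, 260.4]
eef_rot: [3.141, -0.0, 3.094]
wrist_force: [-0.6, -0.3, -0.5]
finger_gap: 93.9
finger_force: 0.0
```

```bash
python3 - <<'E'
from h import *
i,p,d=shot("wrist"); s=manip.read_state(); print(i["eye"],s["eef_pos"],s["eef_rot"])
cv2.imwrite("pics/w2.png",p); np.savez("w2.npz",p=p,d=d,i=i)
E
```

```text
[533.29346694   6.91341921 415.17067047] [608.14199826   4.3179512  260.45197045] [ 3.14139757e+00 -1.28434463e-04  3.09403375e+00]
```

View pics/w2.png

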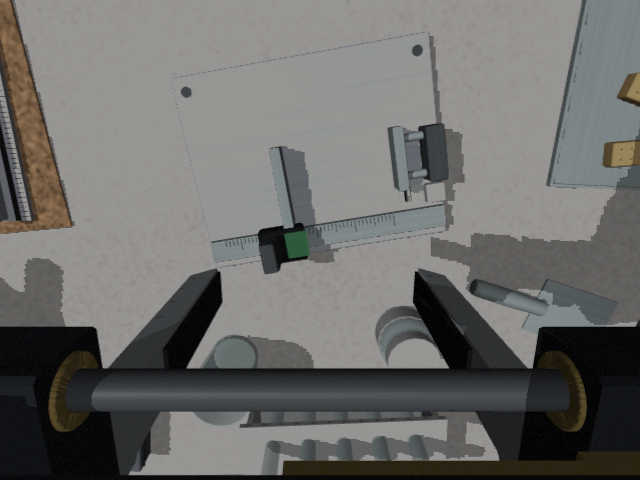

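The gauge is clear here. The -x bed corners are at (172,77) and (428,34), and the anvil plate is at (398,158). The jaw plate is at (280,185), its grip at (270,250), and the pointer plate at (420,193).

```bash
python3 - <<'E'
from h import *
z=np.load("w2.npz",allow_pickle=True); i=z["i"].item(); p=z["p"]; d=z["d"]
a,b=cast(i,[(172.5,77.5),(428.5,34)],12)[:,:2]
c=cast(i,[(445,207)],20)[0,:2]; e=cast(i,[(442,206)],12)[0,:2]
print(a,b,np.hypot(*(b-a)),np.degrees(np.arctan2(*(b-a)[::-1]))-90, np.degrees(np.arctan2(*(e-b)[::-1])),)
psi=np.arctan2(*(b-a)[::-1])-np.pi/2
ex=np.array([np.cos(psi),np.sin(psi)]); ey=np.array([-ex[1],ex[0]])
O=(a+b)/2+100*ex; print("O",O,"yaw",np.degrees(psi),psi)
C=cloud(i,d); G=np.dstack([(C[...,:2]-O)@ex,(C[...,:2]-O)@ey,C[...,2]])
np.save("G.npy",G)
for u,v in[(398,130),(394,158),(401,158),(407,190),(405,125),(390,126),(430,190),(276,150),(272,150),(281,150),(285,185),(270,232),(270,250),(270,262),(295,243),(300,100),(232,244)]: print((u,v),np.round(G[v,u],1))
m=(G[...,2]>35)&(G[...,2]<45)&(abs(G[...,1])<130)&(G[...,0]>-25)&(G[...,0]<60)
print("plates"); 
for s in(-1,1):
    q=G[m&(s*G[...,1]>0)]; print(len(q),np.round(np.percentile(q,[2,50,98],axis=0),1))
q=G[(G[...,2]>55)&(abs(G[...,1])<130)&(G[...,0]<100)&(G[...,0]>40)]; print("grip",len(q),np.round(np.percentile(q,[2,50,98],axis=0),1))
q=G[(G[...,2]>18)&(G[...,2]<23)&(abs(G[...,1])<120)&(G[...,0]>50)&(G[...,0]<100)]; print("beam",np.round(np.percentile(q,[2,50,98],axis=0),1))
# straightedge/mat
i=manip.camera_info("top")
E
```

```text
[ 478.8078983  -130.36554095] [452.73940101 114.21469804] 245.965566398404 6.083881333638104 6.2137943363714925
O [565.21042959   2.52301216] yaw 6.0838813336381055 0.10618376057260859
(398, 130) [-19.   80.1  42.3]
(394, 158) [ 6.3 75.  35.3]
(401, 158) [ 6.7 80.3 42.1]
(407, 190) [42.8 88.8 13. ]
(405, 125) [-21.7  93.3  12. ]
(390, 126) [-23.   78.5  12.1]
(430, 190) [ 44.4 109.3  23.8]
(276, 150) [-18.6 -33.6  43.8]
(272, 150) [-19.1 -37.6  40.6]
(281, 150) [-17.3 -30.6  27.3]
(285, 185) [ 14.8 -31.2  42.5]
(270, 232) [ 58.9 -54.4  38.5]
(270, 250) [ 66.4 -51.3  76.3]
(270, 262) [ 78.  -53.6  75.2]
(295, 243) [ 73.2 -31.6  41. ]
(300, 100) [-60.8  -5.3  12.8]
(232, 244) [ 70.  -99.3  19.8]
plates
1067 [[-19.5 -60.3  36. ]
 [ 23.  -35.2  42.3]
 [ 59.6 -28.1  44.2]]
1934 [[-19.7  75.1  36.3]
 [  6.3 106.7  42.1]
 [ 34.1 122.   43.8]]
grip 9869 [[ 40.3 -55.8  74. ]
 [ 43.   44.2 299.8]
 [ 77.9  55.1 344.8]]
beam [[  63.  -115.9   18.7]
 [  73.7   27.7   20.5]
 [  84.9  116.5   22.1]]
```

Request:
step_arm --series '[-3.8,32.1,-8,0.0086,0,-3.8,32.1,-8,0.0086,0,-3.8,32.1,-8,0.0086,0,-3.8,32.1,-8,0.0086,0,-3.8,32.1,-8,0.0086,0,-3.8,32.1,-8,0.0086,0,-3.8,32.1,-8,0.0086,0,-3.8,32.1,-8,0.0086,0,-3.8,32.1,-8,0.0086,0,-3.8,32.1,-8,0.0086,0,0,0,-28,0,0,0,0,-28,0,0,0,0,-28,0,0,0,0,-28,0,0,0,0,-28,0,0.15,0,0,-9,0,0.2,0,0,0,0,0.6,0,0,0,0,0.6,0,0,0,0,0.6,0,0,0,0,0.6]' --squeeze 10

```text
clock: 5.45
eef_pos: [570.9, 324.4, 32.8]
eef_rot: [3.141, 0.002, -3.104]
wrist_force: [-1.6, 0.7, 6.9]
finger_gap: 56.2
finger_force: 10.0
```

Request:
step_arm --series '[0,0,15,0,0.6,0,0,25,0,0.6,0,0,30,0,0.6,0,0,30,0,0.6,-1.2,-26.2,0,-0.15,0.6,-1.2,-26.2,0,-0.15,0.6,-1.2,-26.2,0,-0.15,0.6,-1.2,-26.2,0,-0.15,0.6,-1.2,-26.2,0,-0.15,0.6,-1.2,-26.2,0,-0.15,0.6,-1.2,-26.2,0,-0.15,0.6,-1.2,-26.2,0,-0.15,0.6,-1.2,-26.2,0,-0.15,0.6,-1.2,-26.2,0,-0.15,0.6,0,0,0,0,0.6,0,0,0,0,0.6]'

```text
clock: 7.45
eef_pos: [558.6, 62.5, 132.0]
eef_rot: [3.141, -0.0, 1.681]
wrist_force: [-0.1, 0.3, 0.6]
finger_gap: 56.0
finger_force: 10.0
```

```bash
cat > meas.py <<'E'
from h import *
import sys
def yellow(n,z,name=None):
    i,p,d=shot(n)
    if name: cv2.imwrite(name,p)
    m=cv2.inRange(cv2.cvtColor(p,cv2.COLOR_BGR2HSV),(15,60,100),(35,255,255))
    cs,_=cv2.findContours(m,cv2.RETR_EXTERNAL,cv2.CHAIN_APPROX_NONE)
    for c in cs:
        if cv2.contourArea(c)<(60 if n!="wrist" else 300): continue
        r=cv2.minAreaRect(cast(i,c[:,0],z)[:,:2].astype(np.float32)); b=cv2.boxPoints(r); e=max(b[1]-b[0],b[2]-b[1],key=lambda q:np.hypot(*q))
        print(n,c[:,0].mean(0).round(),np.round(r[0],1),np.round(r[1],1),round(np.degrees(np.arctan2(e[1],e[0]))%180,1))
    return i,p,d
O=np.array([565.2,2.5]); psi=0.1062; ex=np.array([np.cos(psi),np.sin(psi)]); ey=np.array([-ex[1],ex[0]])
E
python3 - <<'E'
from meas import *
s=manip.read_state(); print(s["eef_pos"],s["eef_rot"],s["finger_gap"],s["wrist_force"])
yellow("wrist",110,"pics/w3.png")
E
```

```text
[558.61944653  62.47469366 132.02040436] [ 3.14095877e+00 -7.59584471e-05  1.68148078e+00] 55.97850613416541 [-0.12007877  0.29688708  0.56003767]
wrist [317. 295.] [558.6  57.4] [57.4 23.7] 6.3
```

View pics/w3.png

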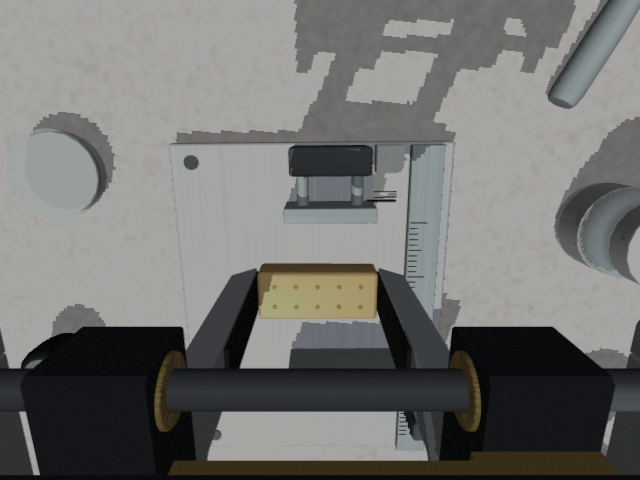

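The held finger is at (317,292) in line with the row. The anvil plate's near edge is at row 221.

```bash
python3 - <<'E'
from meas import *
i=manip.camera_info("wrist")
for uv,z in [((330,221),40),((330,204),40),((182,300),12),((172,143),12),((285,221),40),((377,221),40),((405,145),20),((300,265),102),((270,318),117),((365,318),117)]:
    P=cast(i,[uv],z)[0,:2]; print(uv,P.round(1),((P-O)@ex).round(1),((P-O)@ey).round(1))
s=manip.read_state(); P=s["eef_pos"][:2]; print((P-O)@ex,(P-O)@ey)
E
```

```text
(330, 221) [564.4  79.4] 7.4 76.5
(330, 204) [563.1  90.4] 7.3 87.6
(182, 300) [ 4.619e+02 -3.000e-01] -103.0 8.1
(172, 143) [452.7 115.3] -99.9 124.1
(285, 221) [535.6  76.2] -21.6 76.4
(377, 221) [594.5  82.7] 37.7 76.6
(405, 145) [608.9 131.5] 57.1 123.7
(300, 265) [548.6  69.7] -9.4 68.6
(270, 318) [537.2  47.1] -23.1 47.3
(365, 318) [582.  52.] 21.9 47.4
-0.22361340886827907 60.55243394816138
```

Request:
step_arm --series '[0,0,-25,0,0.6,0,0,-25,0,0.6,0,0,-20,0,0.6,0,0,-12,0,0.6,0,0,-5,0,0.6,0,0,-2,0,0.6,0,0,0,0,0.6,0,0,0,0,0.6]'

```text
clock: 8.5
eef_pos: [558.7, 61.9, 42.9]
eef_rot: [3.141, 0.0, 1.679]
wrist_force: [-0.6, -0.0, -0.7]
finger_gap: 55.7
finger_force: 10.0
```

Request:
step_arm --series '[0,0,-0.8,0,0.6,0,0,-0.5,0,0.6,0,0,0,0,0.45,0,0,0,0,0.32,0,0,0,0,0.32,0,0,0,0,0.32,0,0,20,0,0.32,0,0,30,0,0.32,0,0,40,0,0.32,0,0,0,0,0.32]'

```text
clock: 9.75
eef_pos: [559.7, 62.0, 133.9]
eef_rot: [3.137, 0.0, 1.679]
wrist_force: [-0.7, 0.2, 0.4]
finger_gap: 64.1
finger_force: 0.0
```

```bash
python3 - <<'E'
from meas import *
s=manip.read_state(); print(s["eef_pos"],s["finger_gap"])
yellow("top",18)
yellow("wrist",27)
E
```

```text
[559.73098103  62.0211634  133.93090035] 64.0928942701497
top [192. 287.] [422.7 340.5] [21.4 56.5] 90.0
top [197. 244.] [517.  333.8] [56.2 23.4] 68.4
top [493. 250.] [ 510.3 -308.6] [219.4  92. ] 3.0
top [168. 138.] [758.6 412.1] [56.4 63. ] 143.6
top [200.  73.] [925.8 344.6] [120.3 228.1] 95.6
wrist [316. 241.] [558.   60.1] [55.1 22.2] 6.1
```

Request:
step_arm --series '[-4.4,27.1,0,0.11,0.1,-4.4,27.1,0,0.11,0,-4.4,27.1,0,0.11,0,-4.4,27.1,0,0.11,0,-4.4,27.1,0,0.11,0,-4.4,27.1,0,0.11,0,-4.4,27.1,0,0.11,0,-4.4,27.1,0,0.11,0,-4.4,27.1,0,0.11,0,-4.4,27.1,0,0.11,0,0,0,-25,0,0.1,0,0,-30,0,0.2,0,0,-30,0,0.2,0,0,-15,0,0.2,0,0,-1.5,0,0.2,0,0,0,0,0.2,0,0,0,0,0.6,0,0,0,0,0.6,0,0,0,0,0.6]'

```text
clock: 12.22
eef_pos: [514.6, 333.0, 29.8]
eef_rot: [3.141, 0.0, 2.779]
wrist_force: [-0.4, -0.0, 1.8]
finger_gap: 56.1
finger_force: 10.0
```

Request:
step_arm --series '[0,0,15,0,0.6,0,0,25,0,0.6,0,0,30,0,0.6,0,0,30,0,0.6,4.6,-29.8,0,-0.11,0.6,4.6,-29.8,0,-0.11,0.6,4.6,-29.8,0,-0.11,0.6,4.6,-29.8,0,-0.11,0.6,4.6,-29.8,0,-0.11,0.6,4.6,-29.8,0,-0.11,0.6,4.6,-29.8,0,-0.11,0.6,4.6,-29.8,0,-0.11,0.6,4.6,-29.8,0,-0.11,0.6,4.6,-29.8,0,-0.11,0.6,0,0,-20,0,0.6,0,0,-20,0,0.6,0,0,0,0,0.6,0,0,0,0,0.6]'

```text
clock: 14.48
eef_pos: [560.9, 35.0, 91.0]
eef_rot: [3.14, 0.0, 1.679]
wrist_force: [-0.4, 1.6, -0.1]
finger_gap: 55.6
finger_force: 10.0
```

```bash
python3 - <<'E'
from meas import *
s=manip.read_state(); print(s["eef_pos"],s["eef_rot"],s["finger_gap"]);P=s["eef_pos"][:2]; print((P-O)@ex,(P-O)@ey)
i,p,d=yellow("wrist",27)
m=cv2.inRange(cv2.cvtColor(p,cv2.COLOR_BGR2HSV),(15,60,100),(35,255,255))
C=cloud(i,d);G=np.c_[(C[m>0][:,:2]-O)@ex,(C[m>0][:,:2]-O)@ey,C[m>0][:,2]]
for lo,hi in((22,30),(55,110)):
    q=G[(G[:,2]>lo)&(G[:,2]<hi)]
    if len(q): print(len(q),np.percentile(q,[1,50,99],axis=0).round(1))
E
```

```text
[560.94655345  35.01298909  90.97024678] [3.14016574e+00 1.53471286e-04 1.67892386e+00] 55.57675102119355
-0.7830903791266657 32.78068084419481
wrist [317. 299.] [563.1   9. ] [73.1 30.1] 6.1
wrist [318. 216.] [558.3  59.8] [55.1 22.7] 6.1
3699 [[-27.8  46.9  26. ]
 [ -0.9  58.3  27.6]
 [ 26.2  69.1  29.2]]
5569 [[-28.1  19.3  78.1]
 [ -1.   31.   79.8]
 [ 25.6  41.8  81.2]]
```

Request:
step_arm --series '[-0.1,1.5,-20,0,0.6,0,0,-20,0,0.6,0,0,-8,0,0.6,0,0,-2.5,0,0.6,0,0,-1,0,0.6,0,0,-0.5,0,0.6,0,0,0,0,0.6,0,0,0,0,0.32,0,0,0,0,0.32,0,0,0,0,0.32,0,0,20,0,0.32,0,0,30,0,0.32,0,0,40,0,0.32,0,0,0,0,0.32]'

```text
clock: 16.27
eef_pos: [561.7, 36.5, 130.5]
eef_rot: [3.137, 0.001, 1.679]
wrist_force: [-0.7, 0.0, -1.0]
finger_gap: 63.9
finger_force: 0.0
```

```bash
python3 - <<'E'
from meas import *
s=manip.read_state(); print(s["eef_pos"],s["finger_gap"])
yellow("top",18)
yellow("wrist",27)
E
```

```text
[561.65276789  36.4501695  130.46353129] 63.926526446066404
top [192. 287.] [422.7 340.5] [21.4 56.6] 90.0
top [493. 250.] [ 510.2 -308.4] [219.5  92.4] 3.0
top [167. 138.] [758.3 412.2] [56.2 61.1] 144.0
top [201.  73.] [925.4 344.4] [119.7 228.4] 95.5
wrist [317. 244.] [560.2  33.9] [55.1 22.7] 6.1
wrist [318. 206.] [558.1  60. ] [55.3 22.9] 6.1
```

Request:
step_arm --series '[-14,30.4,0,0.146,0.1,-14,30.4,0,0.146,0,-14,30.4,0,0.146,0,-14,30.4,0,0.146,0,-14,30.4,0,0.146,0,-14,30.4,0,0.146,0,-14,30.4,0,0.146,0,-14,30.4,0,0.146,0,-14,30.4,0,0.146,0,-14,30.4,0,0.146,0,0,0,-25,0,0.1,0,0,-30,0,0.2,0,0,-30,0,0.2,0,0,-14,0,0.2,0,0,-1.5,0,0.2,0,0,0,0,0.2,0,0,0,0,0.6,0,0,0,0,0.6,0,0,0,0,0.6]'

```text
clock: 18.75
eef_pos: [421.1, 340.8, 28.2]
eef_rot: [3.141, 0.002, 3.139]
wrist_force: [-1.2, -1.7, 12.8]
finger_gap: 55.8
finger_force: 19.0
```

Request:
step_arm --series '[0,0,8,0,0.6,0,0,20,0,0.6,0,0,35,0,0.6,0,0,37,0,0.6,12.9,-30.3,0,-0.1327,0.6,12.9,-30.3,0,-0.1327,0.6,12.9,-30.3,0,-0.1327,0.6,12.9,-30.3,0,-0.1327,0.6,12.9,-30.3,0,-0.1327,0.6,12.9,-30.3,0,-0.1327,0.6,12.9,-30.3,0,-0.1327,0.6,12.9,-30.3,0,-0.1327,0.6,12.9,-30.3,0,-0.1327,0.6,12.9,-30.3,0,-0.1327,0.6,12.9,-30.3,0,-0.1327,0.6,0,0,-20,0,0.6,0,0,-20,0,0.6,0,0,0,0,0.6,0,0,0,0,0.6]'

```text
clock: 21.12
eef_pos: [562.6, 7.2, 87.9]
eef_rot: [3.141, 0.0, 1.679]
wrist_force: [0.1, -0.2, -0.1]
finger_gap: 56.0
finger_force: 10.0
```

```bash
cat > held.py <<'E'
from meas import *
s=manip.read_state(); print(s["eef_pos"],s["eef_rot"],s["finger_gap"]);P=s["eef_pos"][:2]; print((P-O)@ex,(P-O)@ey)
i,p,d=yellow("wrist",27)
m=cv2.inRange(cv2.cvtColor(p,cv2.COLOR_BGR2HSV),(15,60,100),(35,255,255))
C=cloud(i,d);G=np.c_[(C[m>0][:,:2]-O)@ex,(C[m>0][:,:2]-O)@ey,C[m>0][:,2]]
for lo,hi in((22,30),(55,110)):
    q=G[(G[:,2]>lo)&(G[:,2]<hi)]
    if len(q): print(len(q),np.percentile(q,[1,50,99],axis=0).round(1))
E
python3 held.py
```

```text
[562.56376279   7.20005126  87.92504564] [3.14096723e+00 1.43866770e-04 1.67927183e+00] 55.95757778043841
-2.1231771459153315 4.953013958020874
wrist [317. 300.] [564.7 -18. ] [72.3 29.7] 6.1
wrist [319. 214.] [560.4  33.6] [55.  22.9] 6.2
wrist [321. 167.] [558.3  60.5] [55.2 22.1] 6.2
7862 [[-28.1  21.3  25.9]
 [ -1.2  48.4  27.6]
 [ 25.9  68.9  29.1]]
5631 [[-29.2  -8.3  76.9]
 [ -2.4   3.5  78.4]
 [ 24.3  14.2  79.7]]
```

Request:
step_arm --series '[1,2.5,-20,0,0.6,0,0,-20,0,0.6,0,0,-7,0,0.6,0,0,-2,0,0.6,0,0,-1,0,0.6,0,0,-0.5,0,0.6,0,0,0,0,0.6,0,0,0,0,0.32,0,0,0,0,0.32,0,0,0,0,0.32,0,0,20,0,0.32,0,0,30,0,0.32,0,0,40,0,0.32,0,0,0,0,0.32]'

```text
clock: 22.92
eef_pos: [564.2, 9.6, 129.1]
eef_rot: [3.138, 0.001, 1.679]
wrist_force: [-0.6, -0.2, 0.2]
finger_gap: 64.4
finger_force: 0.0
```

```bash
python3 held.py; python3 - <<'E'
from h import *
i,p,d=shot("top"); np.savez("top1.npz",p=p,d=d)
C=cloud(i,d)
m=(C[...,2]>24)&(C[...,2]<40)&(C[...,0]>380)&(C[...,0]<640)&(C[...,1]<-250)&(C[...,1]>-400)
r=cv2.minAreaRect(C[m][:,:2].astype(np.float32)); print("rib",r,m.sum(),np.median(C[m][:,2]))
m=(C[...,2]>5.5)&(C[...,2]<40)&(C[...,0]>380)&(C[...,0]<640)&(C[...,1]<-250)&(C[...,1]>-400)
r=cv2.minAreaRect(C[m][:,:2].astype(np.float32)); print("se",r,m.sum())
E
```

```text
[564.20916675   9.61541269 129.08428919] [3.13767440e+00 6.28856454e-04 1.67914314e+00] 64.370864144928
-0.23101378594225608 7.180353810829142
wrist [315. 243.] [563.    7.4] [55.2 22.7] 6.1
wrist [316. 205.] [560.3  33.6] [55.2 22.9] 6.1
wrist [317. 165.] [558.2  59.7] [55.2 23. ] 6.1
8631 [[-28.3  -5.6  25.8]
 [ -1.3  33.6  27.6]
 [ 25.7  68.6  29.2]]
rib ((521.8683471679688, -324.71319580078125), (13.609463691711426, 174.7198944091797), 88.05966186523438) 507 31.990388889200744
se ((510.76580810546875, -326.6026916503906), (230.76467895507812, 144.87026977539062), 2.1855716705322266) 2130
```

Request:
step_arm --series '[-11.3,-29.8,10,-0.148,0.32,-11.3,-29.8,10,-0.148,0.32,-11.3,-29.8,10,-0.148,0.32,-11.3,-29.8,10,-0.148,0.32,-11.3,-29.8,10,-0.148,0.32,-11.3,-29.8,10,-0.148,0.32,-11.3,-29.8,10,-0.148,0.32,-11.3,-29.8,10,-0.148,0.32,-11.3,-29.8,10,-0.148,0.32,-11.3,-29.8,10,-0.148,0.32,-11.3,-29.8,10,-0.148,0.32,0,0,0,0,0.32,0,0,0,0,0.32]'

```text
clock: 24.65
eef_pos: [438.9, -317.5, 235.3]
eef_rot: [-3.14, 0.002, 0.053]
wrist_force: [0.3, -0.5, -0.9]
finger_gap: 64.0
finger_force: 0.0
```

```bash
cat > se.py <<'E'
from meas import *
def se(name=None):
    i,p,d=shot("wrist"); s=manip.read_state(); print(s["eef_pos"],s["eef_rot"])
    if name: cv2.imwrite(name,p)
    C=cloud(i,d); h=cv2.cvtColor(p,cv2.COLOR_BGR2HSV)
    z=C[...,2]; roi=(C[...,0]>370)&(C[...,0]<660)&(C[...,1]<-230)&(C[...,1]>-410)&(np.mgrid[:480,:640][0]<320)
    r=cv2.minAreaRect(C[(z>28)&(z<37)&roi][:,:2].astype(np.float32)); print("rib",r)
    r=cv2.minAreaRect(C[(z>6)&(z<37)&roi&(h[...,1]<60)][:,:2].astype(np.float32)); print("se",r)
    m=cv2.inRange(h,(5,60,50),(25,255,255))
    m[320:]=0; m=cv2.morphologyEx(m,cv2.MORPH_CLOSE,np.ones((61,61)));cs,_=cv2.findContours(m,cv2.RETR_EXTERNAL,cv2.CHAIN_APPROX_NONE)
    c=max(cs,key=cv2.contourArea); print("mat",cv2.minAreaRect(cast(i,c[:,0],3)[:,:2].astype(np.float32)))
if __name__=="__main__":
    import sys; se(sys.argv[1])
E
python3 se.py pics/w4.png
```

```text
[ 439.07280146 -317.27961203  235.50697209] [-3.14020361e+00  1.33222011e-03  5.34811293e-02]
rib ((521.3858032226562, -327.3808898925781), (11.074341773986816, 175.51573181152344), 88.39768981933594)
se ((521.3714599609375, -327.1073303222656), (56.870521545410156, 180.67263793945312), 88.40198516845703)
mat ((511.3620910644531, -317.070556640625), (221.6595916748047, 94.60944366455078), 3.061192750930786)
```

View pics/w4.png

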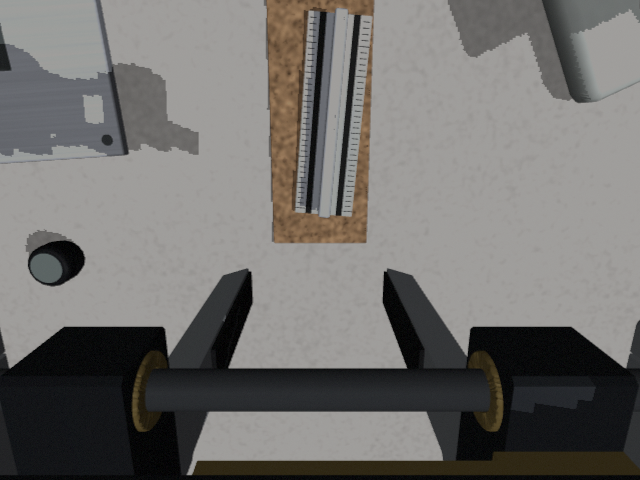

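The straightedge lies on the mat, with its rib running from (340,15) to (325,215) and slightly skewed. The mat's near edge is at row 242.

Request:
step_arm --series '[20.6,-2.5,-20,-0.0205,0.4,20.6,-2.5,-20,-0.0205,0.5,20.6,-2.5,-20,-0.0205,0.5,20.6,-2.4,-20,-0.0205,0.5,0,0,-30,0,0.5,0,0,-30,0,0.5,0,0,-30,0,0.5,0,0,-20,0,0.5,0,0,-8,0,0.5,0,0,0,0,0.5,0,0,0,0,0.5]'

```text
clock: 26.08
eef_pos: [521.8, -328.3, 39.7]
eef_rot: [3.141, -0.001, -0.031]
wrist_force: [-0.6, 0.4, 0.1]
finger_gap: 47.0
finger_force: 0.0
```

Request:
step_arm --series '[0,1,-3,0,0.5,0,0,0,0,0.95,0,0,0,0,0.95,0,0,0,0,0.95,0,0,0,0,0.95,0,0,0,0,0.95,0,0,0,0,0.95]' --squeeze 30

```text
clock: 26.95
eef_pos: [521.4, -327.0, 35.7]
eef_rot: [-3.142, -0.0, -0.031]
wrist_force: [-0.4, 0.5, 1.1]
finger_gap: 10.9
finger_force: 30.0
```

Request:
step_arm --series '[0,0,15,0,0.95,0,0,30,0,0.95,0,0,30,0,0.95,0,0,25,0,0.95,-2.1,27.7,0,0.1423,0.95,-2.1,27.7,0,0.1423,0.95,-2.1,27.7,0,0.1423,0.95,-2.1,27.7,0,0.1423,0.95,-2.1,27.7,0,0.1423,0.95,-2.1,27.7,0,0.1423,0.95,-2.1,27.7,0,0.1423,0.95,-2.1,27.7,0,0.1423,0.95,-2.1,27.7,0,0.1423,0.95,-2.1,27.7,0,0.1423,0.95,-2.1,27.7,0,0.1423,0.95,-2.1,27.7,0,0.1423,0.95,0,0,-20,0,0.95,0,0,-20,0,0.95,0,0,0,0,0.95,0,0,0,0,0.95]'

```text
clock: 29.45
eef_pos: [496.6, 5.2, 96.8]
eef_rot: [3.14, 0.0, 1.677]
wrist_force: [-0.3, 0.1, -1.2]
finger_gap: 10.8
finger_force: 30.0
```

```bash
python3 held.py; python3 - <<'E'
from meas import *
i,p,d=shot("wrist"); cv2.imwrite("pics/w5.png",p)
C=cloud(i,d); g=np.dstack([(C[...,:2]-O)@ex,(C[...,:2]-O)@ey,C[...,2]])
v=np.mgrid[:480,:640][0]
m=(v<330)&(g[...,2]>80)&(g[...,2]<106)
q=g[m]; print(np.percentile(q,[1,50,99],axis=0).round(1))
m=(v<330)&(g[...,2]>50)&(g[...,2]<78)&(g[...,0]<-30)&(abs(g[...,1])<130)
q=g[m]; print("plate",np.percentile(q,[0.5,50,99.5],axis=0).round(1)); print(cv2.minAreaRect(q[:,:2].astype(np.float32)))
E
```

```text
[496.64805658   5.24401176  96.80928236] [3.14031110e+00 2.38409544e-04 1.67659173e+00] 10.818661679421242
-67.8748605556457 9.995091407935416
wrist [428. 262.] [563.1   7.7] [54.7 23.6] 6.7
wrist [431. 220.] [560.3  33.8] [54.7 23.4] 6.2
wrist [436. 175.] [558.2  60.1] [54.8 23.2] 6.0
10888 [[-28.1  -5.3  25.9]
 [ -1.3  33.8  27.6]
 [ 25.3  68.9  29.1]]
[[-84.2  -0.7  82.2]
 [-68.4  42.6  94.6]
 [-52.3  95.9 104.8]]
plate [[-96.   -8.6  68.1]
 [-74.2  57.8  69.8]
 [-40.4  98.9  72. ]]
((-68.240478515625, 41.558380126953125), (115.12469482421875, 56.3311882019043), 89.9281997680664)
```

View pics/w5.png

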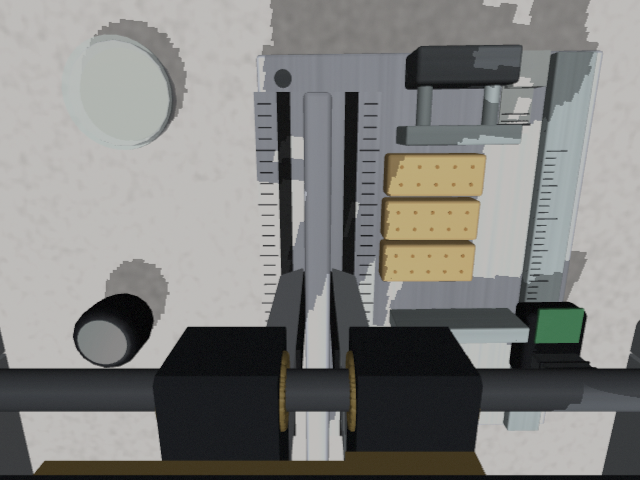

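The straightedge is held parallel to the row, at columns 258–380. The three fingers are at (435,175), (430,220) and (427,261), and everything is clear for the descent.

Request:
step_arm --series '[0,0,-20,0,0.95,0,0,-20,0,0.95,0,0,-7,0,0.95,0,0,-2,0,0.95,0,0,-1,0,0.95,0,0,-0.6,0,0.95,0,0,0,0,0.95,0,0,0,0,0.95]'

```text
clock: 30.55
eef_pos: [496.3, 5.3, 45.2]
eef_rot: [3.141, 0.0, 1.677]
wrist_force: [0.3, -0.3, -2.3]
finger_gap: 10.7
finger_force: 30.0
```

Request:
step_arm --series '[0,0,-0.4,0,0.95,1.99,0.21,0,0,0.95,1.99,0.21,0,0,0.95,1.99,0.21,0,0,0.95,1.99,0.21,0,0,0.95,1.99,0.21,0,0,0.95,1.99,0.21,0,0,0.95,1,0.1,0,0,0.95,1,0.1,0,0,0.95,0,0,0,0,0.95,0,0,0,0,0.95]'

```text
clock: 31.92
eef_pos: [510.3, 6.8, 44.7]
eef_rot: [3.141, -0.0, 1.677]
wrist_force: [0.7, 0.7, -1.2]
finger_gap: 10.7
finger_force: 30.0
```

```bash
python3 held.py; python3 - <<'E'
from meas import *
i,p,d=shot("wrist"); cv2.imwrite("pics/w6.png",cv2.resize(p[0:360,200:560],None,fx=1.6,fy=1.6))
C=cloud(i,d); g=np.dstack([(C[...,:2]-O)@ex,(C[...,:2]-O)@ey,C[...,2]])
v=np.mgrid[:480,:640][0]
m=(v<330)&(g[...,2]>15)&(g[...,2]<21)&(g[...,0]<-20)&(abs(g[...,1])<130)
q=g[m]; print("plate",np.percentile(q,[0.5,50,99.5],axis=0).round(1)); print(cv2.minAreaRect(q[:,:2].astype(np.float32)))
E
```

```text
[510.25410771   6.80619578  44.66387637] [ 3.14120378e+00 -3.65846326e-07  1.67661492e+00] 10.727416077274668
-54.17987258668796 10.1062261978798
wrist [435. 298.] [565.3   7.9] [55.7 23.2] 6.0
wrist [439. 246.] [562.5  34.1] [55.5 23.4] 6.0
wrist [444. 188.] [560.2  60.2] [54.7 23.5] 6.0
17657 [[-26.   -5.3  25.8]
 [  1.   34.2  27.6]
 [ 27.7  68.8  29. ]]
plate [[-195.7   -6.4   15. ]
 [ -72.7   77.5   17.2]
 [ -26.4  128.6   19.6]]
((-107.92135620117188, 56.769874572753906), (127.94908142089844, 188.29354858398438), 78.10395050048828)
```

View pics/w6.png

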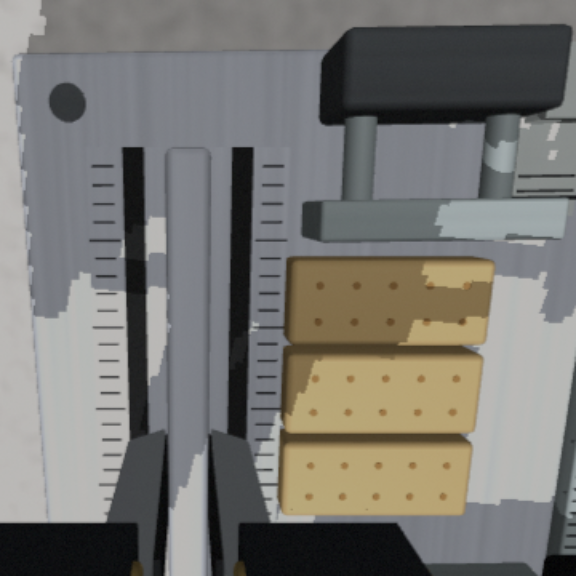

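The straightedge edge at column 285 is flush with all three finger ends, and all three moved about 2 mm together. I'll release it and go to the jaw grip.

Request:
step_arm --series '[0,0,0,0,0.85,0,0,0,0,0.75,0,0,0,0,0.75,0,0,0,0,0.75,0,0,10,0,0.75,0,0,30,0,0.75,0,0,40,0,0.75,0,0,40,0,0.75,13.6,-4.8,0,0.157,0.65,13.6,-4.8,0,0.157,0.55,13.6,-4.8,0,0.157,0.5,13.6,-4.8,0,0.157,0.5,13.6,-4.8,0,0.157,0.5,13.6,-4.8,0,0.157,0.5,13.6,-4.8,0,0.157,0.5,13.6,-4.8,0,0.157,0.5,13.6,-4.8,0,0.157,0.5,13.6,-4.8,0,0.157,0.5]'

```text
clock: 34.28
eef_pos: [646.5, -41.4, 165.4]
eef_rot: [-3.141, 0.0, -3.031]
wrist_force: [0.4, -1.0, -0.5]
finger_gap: 46.6
finger_force: 0.0
```

```bash
python3 held.py; python3 - <<'E'
from meas import *
i,p,d=shot("wrist"); cv2.imwrite("pics/w7.png",p)
C=cloud(i,d); g=np.dstack([(C[...,:2]-O)@ex,(C[...,:2]-O)@ey,C[...,2]])
q=g[(g[...,2]>71)&(g[...,2]<80)&(abs(g[...,1]+45)<40)&(g[...,0]>45)&(g[...,0]<105)]; print(len(q),np.percentile(q,[1,50,99],axis=0).round(1))
print(cv2.minAreaRect(q[:,:2].astype(np.float32)))
E
```

```text
[646.52860139 -41.35043342 165.37848172] [-3.14148692e+00  3.27561484e-04 -3.03126750e+00] 46.64559884507767
76.22223523013189 -52.224254623821516
wrist [451. 399.] [784.8  88.9] [64.2  7.9] 11.1
wrist [435. 137.] [566.6  35.2] [55.3 80.4] 96.3
wrist [17. 87.] [ 566.1 -260.1] [ 31.1 110. ] 174.7
7696 [[-21.   -4.2  23.1]
 [  4.4  33.2  27.2]
 [ 31.8  70.5  28.9]]
864 [[ 61.2 -60.9  72.1]
 [ 74.1 -54.4  75.3]
 [ 88.1 -47.8  76.7]]
((74.5855484008789, -54.37736129760742), (27.630081176757812, 13.207704544067383), 0.5494440793991089)
```

View pics/w7.png

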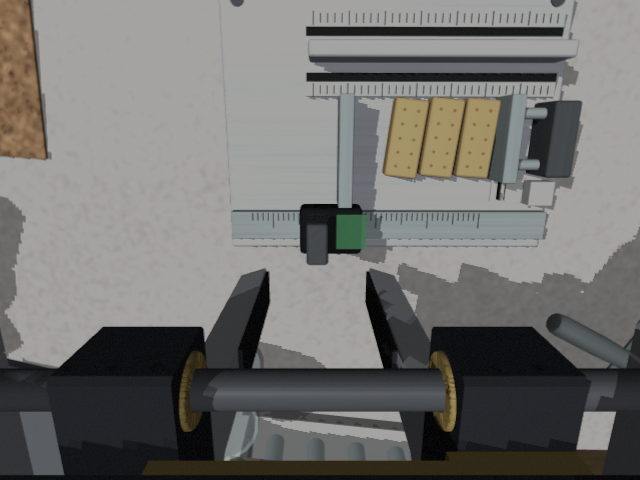

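The fingers at (405,137), (440,137) and (478,137) look turned slightly relative to the jaw plate. I'll measure them against the straightedge edge before closing.

```bash
cat > row.py <<'E'
from meas import *
def row(name=None):
    i,p,d=shot("wrist")
    C=cloud(i,d); g=np.dstack([(C[...,:2]-O)@ex,(C[...,:2]-O)@ey,C[...,2]])
    m=cv2.inRange(cv2.cvtColor(p,cv2.COLOR_BGR2HSV),(15,60,60),(35,255,255))
    m[(g[...,2]<24)|(g[...,2]>32)|(abs(g[...,0])>60)]=0
    m=cv2.erode(m,np.ones((3,3)))
    cs,_=cv2.findContours(m,cv2.RETR_EXTERNAL,cv2.CHAIN_APPROX_NONE)
    for c in cs:
        if cv2.contourArea(c)<200: continue
        w=(cast(i,c[:,0],27)[:,:2]-O); r=cv2.minAreaRect(np.c_[w@ex,w@ey].astype(np.float32)); b=cv2.boxPoints(r)
        print("bis",c[:,0].mean(0).round(),np.round(r[0],1),np.round(r[1],1),round(r[2],1),"minx corners",np.sort(b[:,0])[:2].round(1))
    v=np.mgrid[:480,:640][0]
    q=g[(v<250)&(g[...,2]>35)&(g[...,2]<46)&(g[...,0]<-30)&(g[...,0]>-90)&(abs(g[...,1])<125)]
    if len(q): print("rib",cv2.minAreaRect(q[:,:2].astype(np.float32)))
    if name: cv2.imwrite(name,p)
    return i,p,d,g
if __name__=="__main__":
    i,p,d,g=row()
    for u in(330,400,440,480,540):
        print(u,[tuple(g[v,u].round(1)) for v in(90,93,95,97,99)])
E
python3 row.py
```

```text
bis [404. 137.] [8.1 9.1] [22.4 53.9] 84.3 minx corners [-19.8 -17.6]
bis [476. 137.] [ 7.6 60.6] [22.7 53.9] 86.4 minx corners [-20.  -18.6]
bis [440. 136.] [ 7.4 34.8] [22.6 53.9] 84.8 minx corners [-20.4 -18.4]
rib ((-49.81003189086914, 26.123493194580078), (11.57321548461914, 175.81259155273438), 0.6199171543121338)
330 [(np.float64(-25.9), np.float64(-44.6), np.float64(17.3)), (np.float64(-23.9), np.float64(-44.6), np.float64(17.6)), (np.float64(-22.5), np.float64(-44.6), np.float64(17.3)), (np.float64(-21.1), np.float64(-44.6), np.float64(17.2)), (np.float64(-20.1), np.float64(-44.4), np.float64(11.6))]
400 [(np.float64(-25.8), np.float64(6.0), np.float64(18.0)), (np.float64(-23.8), np.float64(6.1), np.float64(18.4)), (np.float64(-22.5), np.float64(6.4), np.float64(17.2)), (np.float64(-21.5), np.float64(7.4), np.float64(12.3)), (np.float64(-19.1), np.float64(4.8), np.float64(25.8))]
440 [(np.float64(-26.0), np.float64(35.4), np.float64(16.3)), (np.float64(-23.9), np.float64(35.4), np.float64(17.1)), (np.float64(-22.5), np.float64(35.5), np.float64(17.0)), (np.float64(-20.4), np.float64(32.8), np.float64(26.6)), (np.float64(-19.1), np.float64(33.0), np.float64(26.2))]
480 [(np.float64(-25.9), np.float64(64.2), np.float64(17.1)), (np.float64(-23.8), np.float64(64.3), np.float64(17.3)), (np.float64(-22.3), np.float64(64.0), np.float64(18.6)), (np.float64(-21.4), np.float64(66.2), np.float64(13.2)), (np.float64(-19.0), np.float64(60.8), np.float64(27.6))]
540 [(np.float64(-25.8), np.float64(107.3), np.float64(17.9)), (np.float64(-23.8), np.float64(107.8), np.float64(17.4)), (np.float64(-22.7), np.float64(110.0), np.float64(13.7)), (np.float64(-21.4), np.float64(110.8), np.float64(12.6)), (np.float64(-20.1), np.float64(111.6), np.float64(11.5))]
```

The straightedge was knocked by about +4 mm in x and +16 mm in y, and it turned the fingers about 5°. I'll pull it back, re-square each finger, and push it flush again.

Request:
step_arm --series '[-13.4,6.5,0,-0.1564,0.6,-13.4,6.5,0,-0.1564,0.7,-13.4,6.5,0,-0.1564,0.78,-13.4,6.5,0,-0.1564,0.78,-13.4,6.5,0,-0.1564,0.78,-13.4,6.5,0,-0.1564,0.78,-13.4,6.5,0,-0.1564,0.78,-13.4,6.5,0,-0.1564,0.78,-13.4,6.5,0,-0.1564,0.78,-13.4,6.5,0,-0.1564,0.78,0,0,0,0,0.78,0,0,-30,0,0.78,0,0,-30,0,0.78,0,0,0,0,0.78,0,0,0,0,0.78]'

```text
clock: 36.3
eef_pos: [512.8, 23.7, 105.8]
eef_rot: [3.14, 0.0, 1.683]
wrist_force: [0.5, -0.2, 0.1]
finger_gap: 20.7
finger_force: 0.0
```

```bash
python3 - <<'E'
from row import *
s=manip.read_state();P=s["eef_pos"];print(P,s["eef_rot"],(P[:2]-O)@ex,(P[:2]-O)@ey,s["finger_gap"]); row()
E
```

```text
[512.75611426  23.70823841 105.82553531] [3.14028420e+00 1.80595923e-04 1.68341866e+00] -49.90033744677163 26.64783013119196 20.671395242265557
bis [410. 276.] [ 7.7 10.2] [22.9 54. ] 83.9 minx corners [-20.4 -18. ]
bis [411. 237.] [ 6.9 35.9] [22.9 54.2] 84.9 minx corners [-21.1 -19. ]
bis [413. 196.] [ 7.1 61.6] [22.7 54.1] 86.7 minx corners [-20.6 -19.3]
rib ((-50.574344635009766, 73.00636291503906), (10.772503852844238, 81.60686492919922), 0.6747015714645386)
```

Request:
step_arm --series '[-0.2,0,-30,0,0.78,0,0,-25,0,0.78,0,0,-6,0,0.78,0,0,0,0,0.78,0,0,0,0,0.95,0,0,0,0,0.95,0,0,0,0,0.95,0,0,4,0,0.95,-5.4,-5.9,0,-0.003,0.95,-5.4,-5.9,0,-0.003,0.95,-5.4,-5.9,0,-0.003,0.95,0,0,0,0,0.95,0,0,-3,0,0.95,0,0,-0.8,0,0.95,0,0,0,0,0.95,0,0,0,0,0.75,0,0,0,0,0.75,0,0,0,0,0.75]'

```text
clock: 38.6
eef_pos: [495.7, 6.2, 43.7]
eef_rot: [-3.141, -0.0, 1.674]
wrist_force: [0.2, 1.4, -0.1]
finger_gap: 23.3
finger_force: 0.0
```

Request:
step_arm --series '[0,0,10,0,0.75,0,0,30,0,0.75,0,0,30,0,0.75,17.5,14.5,0,0,0.6,17.5,14.5,0,0,0.45,17.5,14.5,0,0,0.32,17.5,14.5,0,0,0.32,0,0,0,0,0.32,0,0,-30,0,0.32,0,0,-30,0,0.32,0,0,-9.8,0,0.32,0,0,0,0,0.32,0,0,0,0,0.6,0,0,0,0,0.6,0,0,0,0,0.6,-4.1,-0.44,0,0,0.6,-4.1,-0.44,0,0,0.6,0,0,0,0,0.6]' --squeeze 10

```text
clock: 40.85
eef_pos: [558.1, 63.3, 45.2]
eef_rot: [3.139, 0.0, 1.674]
wrist_force: [0.0, 0.2, 7.9]
finger_gap: 56.4
finger_force: 9.9
```

Request:
step_arm --series '[0,0,0,0,0.45,0,0,0,0,0.32,0,0,0,0,0.32,0,0,30,0,0.32,3.6,-8.4,10,0,0.32,3.7,-8.3,0,0,0.32,3.7,-8.3,0,0,0.32,0,0,0,0,0.32,0,0,0,0,0.32]'

```text
clock: 41.98
eef_pos: [568.3, 38.2, 83.5]
eef_rot: [-3.141, -0.0, 1.674]
wrist_force: [-0.3, 0.6, -0.1]
finger_gap: 64.0
finger_force: 0.0
```

```bash
python3 - <<'E'
from row import *
s=manip.read_state();P=s["eef_pos"];print(P,s["eef_rot"],(P[:2]-O)@ex,(P[:2]-O)@ey,s["finger_gap"]); row()
E
```

```text
[568.29698105  38.21716461  83.51097943] [-3.14072497e+00 -1.32438354e-04  1.67351252e+00] 6.865569638017628 35.18765541007867 63.97157955837428
bis [321. 303.] [ 8.1 10.4] [23.4 54. ] 84.1 minx corners [-19.9 -17.5]
bis [318. 261.] [ 7.4 36.1] [23.1 54. ] 84.9 minx corners [-20.5 -18.5]
bis [304. 217.] [-0.9 61.8] [22.8 54. ] 87.0 minx corners [-28.5 -27.3]
rib ((-68.57998657226562, 72.42267608642578), (51.891746520996094, 11.898480415344238), 89.61170196533203)
```

Request:
step_arm --series '[0,0.9,0,-0.088,0.32,0,0,-30,0,0.32,0,0,-9.6,0,0.32,0,0,0,0,0.32,0,0,0,0,0.6,0,0,0,0,0.6,0,0,0,0,0.6,-4.1,-0.44,0,0.046,0.6,-4.1,-0.44,0,0.046,0.6,0,0,0,0,0.6,0,0,0,0,0.45,0,0,0,0,0.32,0,0,0,0,0.32,0,0,30,0,0.32,3.7,-8.4,10,-0.05,0.32,3.7,-8.3,0,-0.05,0.32,3.7,-8.3,0,0,0.32,0,0,0,0,0.32,0,0,0,0,0.32]'

```text
clock: 44.4
eef_pos: [571.2, 13.3, 83.9]
eef_rot: [-3.141, -0.0, 1.578]
wrist_force: [-0.5, -0.3, -0.8]
finger_gap: 63.9
finger_force: 0.0
```

```bash
python3 - <<'E'
from row import *
s=manip.read_state();P=s["eef_pos"];print(P,s["eef_rot"],(P[:2]-O)@ex,(P[:2]-O)@ey,s["finger_gap"]); row()
E
```

```text
[571.20503119  13.25392872  83.91573761] [-3.14075454e+00 -8.51047443e-05  1.57778472e+00] 7.111120965447439 10.056805710340521 63.894751046475115
bis [311. 240.] [ 3.7 22. ] [50.6 63.5] 89.9 minx corners [-28.2 -28. ]
bis [294. 172.] [-0.9 61.7] [22.8 54.1] 86.9 minx corners [-28.5 -27.3]
rib ((-68.26245880126953, 63.09685516357422), (70.45567321777344, 11.510906219482422), 89.56857299804688)
```

Request:
step_arm --series '[0.5,0.3,-30,0,0.32,0,0,-9.9,0,0.32,0,0,0,0,0.32,0,0,0,0,0.6,0,0,0,0,0.6,0,0,0,0,0.6,-4.3,-1.3,0,0.05,0.6,-4.3,-1.3,0,0.05,0.6,0,0,0,0,0.6,0,0,0,0,0.45,0,0,0,0,0.32,0,0,0,0,0.32,0,0,35,0,0.32,-2,26,20,-0.026,0.32,-3.5,26,0,-0.026,0.32,0,0,0,0,0.32,0,0,0,0,0.32]'

```text
clock: 46.58
eef_pos: [557.8, 62.4, 99.2]
eef_rot: [-3.141, 0.0, 1.626]
wrist_force: [0.1, -0.1, -0.3]
finger_gap: 64.1
finger_force: 0.0
```

```bash
sed -i 's/np.ones((3,3))/np.ones((5,5))/' row.py; python3 - <<'E'
from row import *
s=manip.read_state();P=s["eef_pos"];print(P,s["eef_rot"],(P[:2]-O)@ex,(P[:2]-O)@ey,s["finger_gap"]); row()
E
```

```text
[557.76193924  62.4298814   99.23705426] [-3.14103683e+00  1.16381330e-04  1.62618563e+00] -1.0435588630643649 60.38067917511339 64.13864562866527
bis [322. 330.] [-1.2  8.3] [52.5 21.9] 1.1 minx corners [-27.6 -27.2]
bis [319. 271.] [-1.3 49. ] [48.  53.1] 88.7 minx corners [-28.4 -27.3]
rib ((-68.491943359375, 84.14056396484375), (11.536173820495605, 28.678882598876953), 0.05547057464718819)
```

Request:
step_arm --series '[0,1.2,-30,0,0.32,0,0,-25.2,0,0.32,0,0,0,0,0.32,0,0,0,0,0.6,0,0,0,0,0.6,0,0,0,0,0.6,0,0.5,0,0.051,0.6,0,0,0,0,0.6,0,0,0,0,0.45,0,0,0,0,0.32,0,0,0,0,0.32,0,0,35,0,0.32,0,0,40,0,0.32,0,0,20,0,0.32,0,0,0,0,0.32]'

```text
clock: 48.5
eef_pos: [558.3, 64.7, 140.4]
eef_rot: [3.139, 0.0, 1.677]
wrist_force: [-1.1, -0.9, -1.0]
finger_gap: 63.9
finger_force: 0.0
```

```bash
python3 - <<'E'
from row import *
s=manip.read_state();P=s["eef_pos"];print(P,s["eef_rot"],(P[:2]-O)@ex,(P[:2]-O)@ey,s["finger_gap"]); i,p,d,g=row()
cv2.imwrite("pics/w8.png",p)
E
```

```text
[558.31833864  64.68656432 140.43559128] [3.13918012e+00 1.04248232e-04 1.67660712e+00] -0.2510846877095485 62.56566951254506 63.926757812123036
bis [317. 306.] [-1.4  8.2] [51.7 21.1] 1.1 minx corners [-27.4 -27. ]
bis [316. 271.] [-1.4 35.7] [20.8 52.2] 89.9 minx corners [-27.5 -27.4]
bis [315. 237.] [-1.  62.4] [20.5 52. ] 89.9 minx corners [-27. -27.]
rib ((-68.58793640136719, 77.34943389892578), (42.12788772583008, 11.618983268737793), 89.48780059814453)
```

View pics/w8.png

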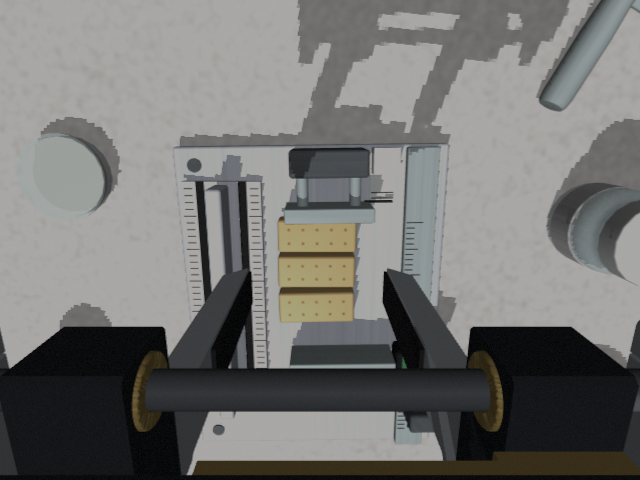

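The row is square again, with fingers at (316,237), (316,271) and (317,306), and the straightedge is standing off at left. I'll regrip it and push it flush.

Request:
step_arm --series '[-15.6,-14.6,0,0,0.5,-15.6,-14.6,0,0,0.6,-15.7,-14.6,0,0,0.75,-15.7,-14.7,0,0,0.75,0,0,0,0,0.75,0,0,-40,0,0.75,0,0,-40,0,0.75,0,0,-15,0,0.75,0,0,-1,0,0.75,0,0,0,0,0.75,0,0,0,0,0.95,0,0,0,0,0.95,0,0,0,0,0.95,0,0,0,0,0.95]' --squeeze 30

```text
clock: 50.3
eef_pos: [495.5, 6.2, 43.7]
eef_rot: [3.141, 0.0, 1.677]
wrist_force: [1.0, 1.2, 4.7]
finger_gap: 10.9
finger_force: 30.0
```

Request:
step_arm --series '[0,0,0.5,0,0.95,1.99,0.21,0,0,0.95,1.99,0.21,0,0,0.95,1.99,0.21,0,0,0.95,1.99,0.21,0,0,0.95,1.99,0.21,0,0,0.95,1.5,0.16,0,0,0.95,1,0.1,0,0,0.95,0.7,0.07,0,0,0.95,0.7,0.07,0,0,0.95,0,0,0,0,0.95,0,0,0,0,0.95]'

```text
clock: 51.8
eef_pos: [509.1, 7.6, 43.9]
eef_rot: [3.142, -0.0, 1.677]
wrist_force: [-0.2, -0.4, -0.6]
finger_gap: 10.8
finger_force: 30.0
```

```bash
python3 - <<'E'
from row import *
s=manip.read_state();P=s["eef_pos"];print(P,(P[:2]-O)@ex,(P[:2]-O)@ey); i,p,d,g=row()
E
```

```text
[509.08153929   7.59582169  43.85500587] -55.26213412355061 11.015696234220172
bis [439. 297.] [-0.3  7.7] [22.  53.5] 89.9 minx corners [-27.1 -27. ]
bis [439. 239.] [-0.4 35.9] [21.7 53.6] 89.9 minx corners [-27.3 -27.2]
bis [446. 180.] [-0.3 62.7] [21.8 53.7] 89.9 minx corners [-27.2 -27.2]
rib ((-55.66473388671875, 66.92782592773438), (62.15016555786133, 11.017836570739746), 89.89281463623047)
```

Request:
step_arm --series '[0,0,0,0,0.85,0,0,0,0,0.78,0,0,0,0,0.78,0,0,10,0,0.78,0,0,30,0,0.78,0,0,40,0,0.78,0,0,40,0,0.78,13.7,-5,0,0.157,0.65,13.7,-5,0,0.157,0.55,13.7,-5,0,0.157,0.5,13.7,-5,0,0.157,0.5,13.7,-5,0,0.157,0.5,13.7,-5,0,0.157,0.5,13.7,-5,0,0.157,0.5,13.7,-5,0,0.157,0.5,13.7,-5,0,0.157,0.5,13.7,-5,0,0.157,0.5,0,0,-40,0,0.5,0,0,-30,0,0.5]'

```text
clock: 54.22
eef_pos: [645.9, -42.4, 93.1]
eef_rot: [3.142, -0.0, -3.037]
wrist_force: [0.1, -0.2, -0.2]
finger_gap: 46.9
finger_force: 0.0
```

```bash
python3 - <<'E'
from row import *
s=manip.read_state();P=s["eef_pos"];print(P,s["eef_rot"],(P[:2]-O)@ex,(P[:2]-O)@ey); i,p,d,g=row()
q=g[(g[...,2]>71)&(g[...,2]<80)&(abs(g[...,1]+45)<40)&(g[...,0]>45)&(g[...,0]<105)]
print(cv2.minAreaRect(q[:,:2].astype(np.float32)))
E
```

```text
[645.90492708 -42.44697379  93.13564644] [ 3.14152860e+00 -2.58174503e-04 -3.03654633e+00] 75.4858408470496 -53.24850739611445
bis [530. 127.] [ 0.5 61.1] [21.4 52.4] 89.9 minx corners [-25.7 -25.7]
bis [482. 125.] [ 0.1 34.7] [22.  51.8] 89.9 minx corners [-25.8 -25.7]
bis [429. 129.] [0.3 6.1] [52.4 20.9] 0.1 minx corners [-25.9 -25.9]
rib ((-53.92475891113281, 10.155929565429688), (175.93179321289062, 8.471410751342773), 89.84345245361328)
((74.49883270263672, -51.641944885253906), (27.73346710205078, 66.08463287353516), 1.4255958795547485)
```

Request:
step_arm --series '[0,0,-20,0,0.5,0,0,-6,0,0.5,0,0,0,0,0.5,0,0,0,0,0.95,0,0,0,0,0.95,0,0,0,0,0.95,0,0,0,0,0.95,0,0,0,0,0.95,-0.21,1.99,0,0,0.95,-0.32,2.98,0,0,0.95,-0.32,2.98,0,0,0.95,-0.32,2.98,0,0,0.95,-0.32,2.98,0,0,0.95,-0.32,2.98,0,0,0.95,-0.32,2.98,0,0,0.95,0,0,0,0,0.95,0,0,0,0,0.95]' --squeeze 40

```text
clock: 56.4
eef_pos: [643.8, -22.0, 68.0]
eef_rot: [3.141, -0.0, -3.036]
wrist_force: [-5.2, -0.6, 6.0]
finger_gap: 13.8
finger_force: 40.0
```

```bash
cat > jaw.py <<'E'
from row import *
import sys
s=manip.read_state();P=s["eef_pos"];print(P,s["eef_rot"],"g",(P[:2]-O)@ex,(P[:2]-O)@ey,"F",s["wrist_force"],"Fy",s["wrist_force"][:2]@ey,s["finger_gap"]); i,p,d,g=row()
m=(g[...,2]>34)&(g[...,2]<46)&(g[...,0]>-19)&(g[...,0]<30)
for lo,hi in((-60,40),(60,95)):
    q=g[m&(g[...,1]>lo)&(g[...,1]<hi)]; print(len(q),np.percentile(q[:,1],[2,50,98]).round(1) if len(q) else "")
if len(sys.argv)>1: cv2.imwrite(sys.argv[1],p)
E
python3 jaw.py pics/j1.png
```

```text
[643.78499135 -22.03231353  67.99402275] [ 3.14115167e+00 -3.29765540e-04 -3.03621863e+00] g 75.5418125389572 -32.72414752672246 F [-5.16255754 -0.63533241  5.96368499] Fy -0.08451939378650786 13.800346482662826
bis [517. 123.] [ 0.2 61.6] [22.3 52.9] 89.8 minx corners [-26.2 -26.2]
bis [461. 126.] [ 0.2 34.8] [22.2 52.9] 89.9 minx corners [-26.3 -26.2]
bis [402. 130.] [0.1 6.7] [53.  21.6] 0.2 minx corners [-26.4 -26.3]
rib ((-50.408782958984375, 10.537040710449219), (174.6962890625, 1.7647008895874023), 89.85803985595703)
2649 [-19.7 -15.   -9.9]
3586 [74.9 77.9 85. ]
```

View pics/j1.png

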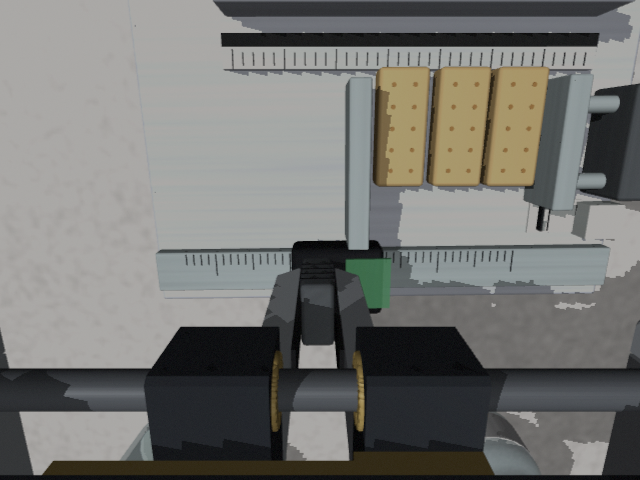

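The jaw plate at column 358 is near the first finger, and the straightedge edge at row 70 is flush with all three finger tops. The pointer is at (542,218). I'll continue slowly.

Request:
step_arm --series '[-0.16,1.49,0,0,0.95,-0.16,1.49,0,0,0.95,-0.16,1.49,0,0,0.95,-0.16,1.49,0,0,0.95,-0.16,1.49,0,0,0.95,-0.16,1.49,0,0,0.95,-0.16,1.49,0,0,0.95,-0.16,1.49,0,0,0.95,0,0,0,0,0.95,0,0,0,0,0.95]'

```text
clock: 57.7
eef_pos: [642.4, -10.4, 68.0]
eef_rot: [3.141, -0.001, -3.036]
wrist_force: [-4.4, -2.5, 6.1]
finger_gap: 13.8
finger_force: 40.0
```

```bash
python3 jaw.py pics/j2.png; python3 -c "
import cv2
p=cv2.imread('pics/j2.png'); cv2.imwrite('pics/j2c.png',cv2.resize(p[50:270,330:640],None,fx=2.5,fy=2.5,interpolation=cv2.INTER_CUBIC))"
```

```text
[642.41300841 -10.38171271  67.96682824] [ 3.14139588e+00 -6.50020287e-04 -3.03635539e+00] g 75.4125285681747 -20.993754422931673 F [-4.3817658  -2.51130827  6.11894383] Fy -2.032690459179163 13.825127528575749
bis [448. 121.] [ 0.3 37.7] [70.3 53.4] 89.9 minx corners [-26.5 -26.4]
rib ((-50.47928237915039, 10.900871276855469), (175.4912872314453, 1.7423704862594604), 89.97285461425781)
2650 [-8.  -3.3  1.9]
3460 [74.9 78.2 84.9]
```

View pics/j2c.png

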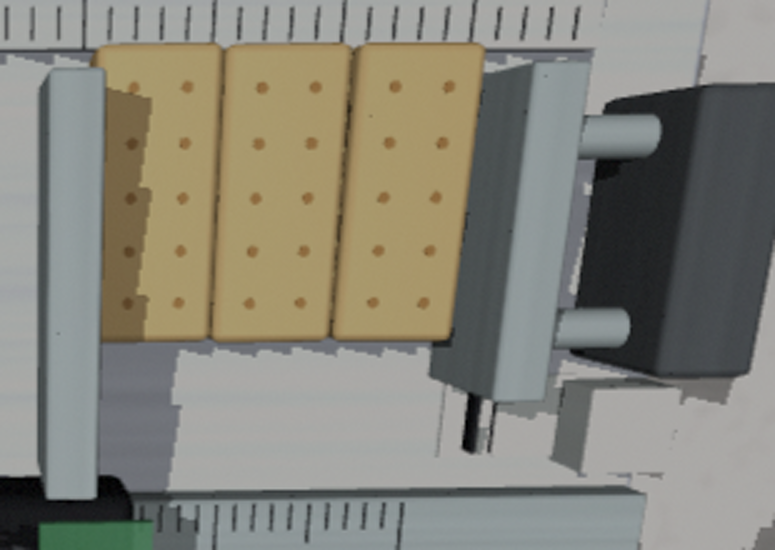

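All three fingers touch each other and nearly touch the anvil. The pointer at (472,425) is still short of the first line at (490,425).

Request:
step_arm --series '[-0.1,0.99,0,0,0.95,-0.1,0.99,0,0,0.95,-0.1,0.99,0,0,0.95,0,0,0,0,0.95,0,0,0,0,0.95]'

```text
clock: 58.38
eef_pos: [642.1, -7.7, 68.0]
eef_rot: [-3.141, -0.001, -3.036]
wrist_force: [-4.9, -4.2, 6.1]
finger_gap: 13.8
finger_force: 40.0
```

```bash
cat >> jaw.py <<'E'
b=g[(g[...,2]>34)&(g[...,2]<46)&(g[...,0]>0)&(g[...,0]<10)&(g[...,1]>60)&(g[...,1]<95)]
print("anvil median y",np.median(b[:,1]).round(2))
E
python3 jaw.py pics/j3.png
```

```text
[642.09013719  -7.6686433   67.95991323] [-3.14143117e+00 -7.33935316e-04 -3.03644492e+00] g 75.3790630529772 -18.26174573014812 F [-4.92278755 -4.21171045  6.14418534] Fy -3.66616413628031 13.756643469422333
bis [442. 127.] [ 0.3 40.2] [69.9 53.4] 89.9 minx corners [-26.5 -26.4]
rib ((-50.39192581176758, 10.526657104492188), (174.8528594970703, 2.0481700897216797), 89.80057525634766)
2647 [-5.3 -0.5  4.6]
3451 [76.3 79.5 86.2]
anvil median y 79.44
```

Request:
step_arm --series '[-0.1,0.99,0,0,0.95,-0.1,0.99,0,0,0.95,-0.07,0.7,0,0,0.95,0,0,0,0,0.95,0,0,0,0,0.95,0,0,0,0,0.95]'

```text
clock: 59.18
eef_pos: [641.8, -5.4, 68.0]
eef_rot: [-3.141, -0.001, -3.037]
wrist_force: [-4.5, -7.3, 5.9]
finger_gap: 14.1
finger_force: 40.0
```

```bash
python3 jaw.py pics/j4.png; python3 -c "
import cv2
p=cv2.imread('pics/j4.png'); cv2.imwrite('pics/j4c.png',cv2.resize(p[50:250,330:640],None,fx=2.5,fy=2.5,interpolation=cv2.INTER_CUBIC))"
```

```text
[641.82452397  -5.36768414  67.96267803] [-3.14098071e+00 -7.66220374e-04 -3.03664685e+00] g 75.35884906588113 -15.945594859274642 F [-4.45077294 -7.25330705  5.93353848] Fy -6.740658402645268 14.085895838601163
bis [442. 125.] [ 0.2 42.5] [69.9 53.4] 89.9 minx corners [-26.5 -26.4]
rib ((-50.48249053955078, 10.688346862792969), (174.9175567626953, 1.8017421960830688), 89.94601440429688)
2643 [-3.   1.7  6.9]
3450 [78.5 81.8 88.5]
anvil median y 81.73
```

View pics/j4c.png

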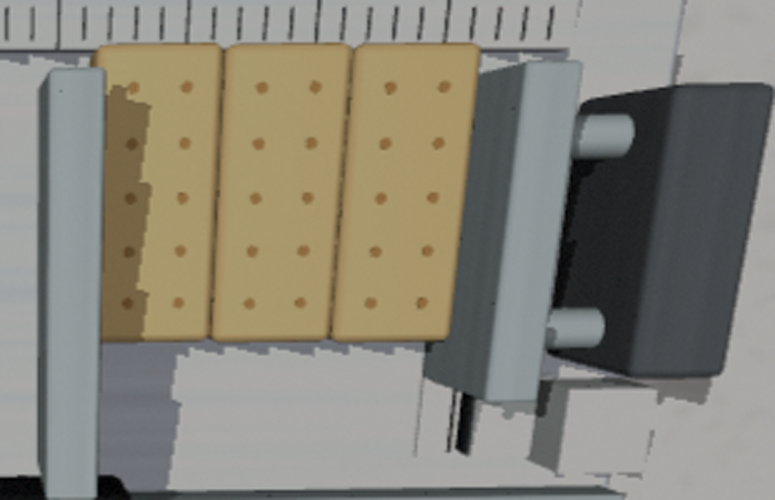

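The pointer at (463,425) is now past the first line at (455,425). The anvil has moved about 3.6 mm and the added force is about 4 N, so it's within the window, and the straightedge is still flush. I'll hold for the reading.

Request:
step_arm --series '[0,0,0,0,0.95,0,0,0,0,0.95,0,0,0,0,0.95,0,0,0,0,0.95,0,0,0,0,0.95,0,0,0,0,0.95,0,0,0,0,0.95,0,0,0,0,0.95,0,0,0,0,0.95,0,0,0,0,0.95,0,0,0,0,0.95,0,0,0,0,0.95,0,0,0,0,0.95,0,0,0,0,0.95,0,0,0,0,0.95,0,0,0,0,0.95,0,0,0,0,0.95,0,0,0,0,0.95]'

```text
clock: 61.48
eef_pos: [641.9, -5.4, 68.0]
eef_rot: [-3.141, -0.001, -3.037]
wrist_force: [-3.5, -6.9, 6.0]
finger_gap: 13.6
finger_force: 40.0
```

```bash
python3 jaw.py pics/j5.png
```

```text
[641.86154434  -5.38632207  67.99684428] [-3.14095757e+00 -6.76728076e-04 -3.03666615e+00] g 75.39368522911104 -15.96805196127565 F [-3.54184012 -6.86397031  6.03494376] Fy -6.449862468872304 13.641878048812078
bis [441. 126.] [ 0.2 42.5] [69.9 53.4] 89.9 minx corners [-26.5 -26.4]
rib ((-50.46518325805664, 10.29742431640625), (173.89930725097656, 1.8831071853637695), 89.95872497558594)
2651 [-3.   1.7  6.8]
3465 [78.5 81.7 88.4]
anvil median y 81.71
```

Request:
step_arm --series '[0.2,-2,0,0,0.95,0.2,-2,0,0,0.95,0.42,-3.98,0,0,0.95,0.42,-3.98,0,0,0.95,0.42,-3.98,0,0,0.95,0.42,-3.98,0,0,0.95,0.42,-3.98,0,0,0.95,0.42,-3.98,0,0,0.95,0.42,-3.98,0,0,0.95,0.42,-3.98,0,0,0.95,0.42,-3.98,0,0,0.95,0.42,-3.98,0,0,0.95,0.42,-3.98,0,0,0.95,0.42,-3.98,0,0,0.95,0.42,-3.98,0,0,0.95,0.42,-3.98,0,0,0.95,0,0,0,0,0.95,0,0,0,0,0.95]'

```text
clock: 63.78
eef_pos: [648.8, -65.3, 68.0]
eef_rot: [-3.141, 0.001, -3.037]
wrist_force: [5.6, -2.1, 3.6]
finger_gap: 14.1
finger_force: 40.0
```

```bash
python3 jaw.py
```

```text
[648.7796272  -65.30067653  68.02388882] [-3.14057445e+00  1.20803225e-03 -3.03678419e+00] g 75.92184157259332 -76.27817376347201 F [ 5.6469259  -2.08996328  3.56912935] Fy -2.6767654653884225 14.113011299465851
bis [562. 126.] [ 0.4 38.9] [53.4 71.1] 0.2 minx corners [-26.4 -26.1]
rib ((-50.180335998535156, -8.870071411132812), (136.89210510253906, 1.681018352508545), 89.64610290527344)
1696 [-59.9 -56.6 -53.3]
31 [74.9 75.7 76.4]
anvil median y nan
  return _methods._mean(a, axis=axis, dtype=dtype,
  ret = ret.dtype.type(ret / rcount)
```

Request:
step_arm --series '[0.16,-1.49,0,0,0.95,0.16,-1.49,0,0,0.95,0.16,-1.49,0,0,0.95,0.08,-0.75,0,0,0.95,0.05,-0.5,0,0,0.95,0.05,-0.5,0,0,0.95,0,0,0,0,0.95]'

```text
clock: 64.7
eef_pos: [649.4, -70.7, 68.0]
eef_rot: [-3.142, 0.001, -3.036]
wrist_force: [5.0, 3.6, 3.5]
finger_gap: 13.9
finger_force: 40.0
```

Request:
step_arm --series '[0.05,-0.5,0,0,0.95,0.05,-0.5,0,0,0.95,0,0,0,0,0.95]'

```text
clock: 65.08
eef_pos: [649.5, -71.6, 68.0]
eef_rot: [3.142, 0.001, -3.036]
wrist_force: [5.4, 3.7, 3.9]
finger_gap: 13.9
finger_force: 40.0
```

Next, half-millimetre steps until the stop shows up in the force.

Request:
step_arm --series '[0.05,-0.5,0,0,0.95,0.05,-0.5,0,0,0.95,0,0,0,0,0.95]'

```text
clock: 65.45
eef_pos: [649.5, -71.7, 68.0]
eef_rot: [3.14, 0.001, -3.036]
wrist_force: [4.1, 9.2, 4.6]
finger_gap: 13.8
finger_force: 40.0
```

Request:
step_arm --series '[0.05,-0.5,0,0,0.95,0.05,-0.5,0,0,0.95,0,0,0,0,0.95]'

```text
clock: 65.82
eef_pos: [649.5, -71.8, 68.0]
eef_rot: [3.139, 0.001, -3.036]
wrist_force: [3.0, 15.2, 6.2]
finger_gap: 14.0
finger_force: 40.0
```

Request:
step_arm --series '[0,0,0,0,0.8,0,0,0,0,0.6,0,0,0,0,0.5,0,0,30,0,0.5,0,0,40,0,0.5,0,0,20,0,0.5,-14.1,8,0,-0.157,0.6,-14.1,8,0,-0.157,0.78,-14.1,8,0,-0.157,0.78,-14.1,8,0,-0.157,0.78,-14.1,8,0,-0.157,0.78,-14.1,8,0,-0.157,0.78,-14.1,8,0,-0.157,0.78,-14.1,8,0,-0.157,0.78,-14.1,8,0,-0.157,0.78,-14.1,8,0,-0.157,0.78,0,0,-50,0,0.78,0,0,0,0,0.78,0,0,0,0,0.78]'

```text
clock: 68.2
eef_pos: [508.8, 5.9, 108.9]
eef_rot: [3.141, 0.0, 1.677]
wrist_force: [-0.1, 0.5, -0.7]
finger_gap: 20.7
finger_force: 0.0
```

```bash
python3 jaw.py pics/k1.png 2>/dev/null; python3 - <<'E'
from meas import *
i,p,d=shot("top"); C=cloud(i,d); g=np.dstack([(C[...,:2]-O)@ex,(C[...,:2]-O)@ey,C[...,2]])
q=g[(g[...,2]>32)&(g[...,2]<48)&(g[...,0]>-10)&(g[...,0]<50)&(g[...,1]<-20)&(g[...,1]>-90)]; print(len(q),np.percentile(q[:,1],[2,50,98]) if len(q) else "")
E
```

```text
[508.83665675   5.9460942  108.91110195] [3.14110456e+00 1.18504948e-04 1.67673611e+00] g -55.68050892200356 9.401220848008961 F [-0.07919194  0.47709408 -0.65160996] Fy 0.4828005544798936 20.72726977025633
bis [408. 199.] [-0.1 39.5] [67.9 53.2] 89.9 minx corners [-26.8 -26.7]
rib ((-55.6585693359375, 55.700164794921875), (10.983979225158691, 84.11722564697266), 0.023458443582057953)
0 
1682 [75.7 80.5 85.2]
anvil median y 80.48
0
```

Request:
step_arm --series '[0,0,-40,0,0.78,0,0,-20,0,0.78,0,0,-5,0,0.78,0,0,0,0,0.95,0,0,0,0,0.95,0,0,0,0,0.95,0,0,0,0,0.95,-2,-0.2,0.5,0,0.95,-2,-0.2,1,0,0.95,0,0,30,0,0.95,0,0,40,0,0.95,0,0,20,0,0.95,0,0,0,0,0.95]' --squeeze 35

```text
clock: 69.92
eef_pos: [504.6, 5.7, 135.3]
eef_rot: [3.14, 0.0, 1.677]
wrist_force: [0.5, 0.3, -2.5]
finger_gap: 10.5
finger_force: 35.0
```

Request:
step_arm --series '[0.7,-26.9,0,-0.1353,0.95,0.7,-26.9,0,-0.1353,0.95,0.7,-26.9,0,-0.1353,0.95,0.7,-26.9,0,-0.1353,0.95,0.7,-26.9,0,-0.1353,0.95,0.7,-26.9,0,-0.1353,0.95,0.7,-26.9,0,-0.1353,0.95,0.7,-26.9,0,-0.1353,0.95,0.7,-26.9,0,-0.1353,0.95,0.7,-26.9,0,-0.1353,0.95,0.7,-26.9,0,-0.1353,0.95,0.7,-26.9,0,-0.1353,0.95,0,0,-40,0,0.95,0,0,0,0,0.95,0,0,0,0,0.95]'

```text
clock: 71.8
eef_pos: [512.9, -316.9, 94.8]
eef_rot: [-3.141, 0.0, 0.054]
wrist_force: [0.1, 0.1, -0.9]
finger_gap: 10.7
finger_force: 35.0
```

```bash
python3 - <<'E'
from meas import *
s=manip.read_state(); print(s["eef_pos"],s["eef_rot"],s["finger_gap"])
i,p,d=shot("wrist"); C=cloud(i,d); h=cv2.cvtColor(p,cv2.COLOR_BGR2HSV); v=np.mgrid[:480,:640][0]
q=C[(v<300)&(C[...,2]>70)&(C[...,2]<110)&(C[...,1]<-250)&(C[...,1]>-380)]
print("rib",cv2.minAreaRect(q[:,:2].astype(np.float32)),q[:,0].max())
m=cv2.inRange(h,(5,60,50),(25,255,255)); m[(abs(C[...,2])>8)]=0
w=C[m>0]; w=w[(w[:,0]>380)&(w[:,0]<650)&(w[:,1]<-250)&(w[:,1]>-390)]; print("mat",cv2.minAreaRect(w[:,:2].astype(np.float32)),np.percentile(w,[.5,99.5],axis=0))
t=shot("top"); h=cv2.cvtColor(t[1],cv2.COLOR_BGR2HSV); C=cloud(t[0],t[2])
E
```

```text
[ 512.90133211 -316.92448927   94.7740497 ] [-3.14146682e+00  1.24869221e-04  5.36494335e-02] 10.712899452282919
rib ((558.979248046875, -315.8868103027344), (86.68467712402344, 54.76538848876953), 2.922497510910034) 602.0402580406944
mat ((539.74169921875, -315.150634765625), (170.03538513183594, 95.15522003173828), 3.103055477142334) [[ 455.71185801 -365.28211459    1.7396386 ]
 [ 625.67003849 -265.10007108    5.2915662 ]]
```

Request:
step_arm --series '[0,0,-30,0,0.95,0,0,-20,0,0.95,0,0,-7,0,0.95,0,0,-1,0,0.95,0,0,-0.7,0,0.95,0,0,-0.6,0,0.95,0,0,0,0,0.95,0,0,0,0,0.85,0,0,0,0,0.75,0,0,0,0,0.7,0,0,0,0,0.7,0,0,20,0,0.7,0,0,40,0,0.7,0,0,40,0,0.7,-16,0,40,0,0.7,-16,0,40,0,0.6,-16,0,20,0,0.5,-16,0,0,0,0.4,0,0,0,0,0.32]'

```text
clock: 74.28
eef_pos: [448.3, -317.2, 236.7]
eef_rot: [3.14, -0.001, 0.052]
wrist_force: [0.1, 0.3, 0.7]
finger_gap: 62.4
finger_force: 0.0
```

```bash
python3 se.py pics/k2.png; python3 - <<'E'
from meas import *
yellow("top",27)
E
```

```text
[ 448.78895633 -317.14075329  236.16695797] [ 3.14077996e+00 -1.01516015e-03  5.26962929e-02]
rib ((514.1629028320312, -319.02227783203125), (174.61538696289062, 10.915338516235352), 2.866281270980835)
se ((516.0609130859375, -318.86151123046875), (183.7435760498047, 56.011077880859375), 2.981562376022339)
mat ((516.6327514648438, -316.7895812988281), (232.33457946777344, 94.4842758178711), 3.0712947845458984)
top [330. 223.] [561.1  43.7] [55.1 71. ] 95.8
top [493. 247.] [ 508.7 -306.3] [217.5  93.7] 3.1
top [168. 136.] [760.4 407.9] [42.6 58.5] 160.7
top [200.  73.] [920.  343.6] [116.8 222.8] 95.9
```

Request:
step_arm --series '[9.57,27.9,0,0.1353,0.32,9.57,27.9,0,0.1353,0.32,9.57,27.9,-10,0.1353,0.32,9.57,27.9,-10,0.1353,0.32,9.57,27.9,-10,0.1353,0.32,9.57,27.9,-10,0.1353,0.32,9.57,27.9,-10,0.1353,0.32,9.57,27.9,-10,0.1353,0.32,9.57,27.9,-10,0.1353,0.32,9.57,27.9,-10,0.1353,0.32,9.57,27.9,-10,0.1353,0.32,9.57,27.9,-10,0.1353,0.32,0,0,0,0,0.32,0,0,0,0,0.32]'

```text
clock: 76.12
eef_pos: [563.7, 17.4, 135.2]
eef_rot: [-3.141, 0.0, 1.675]
wrist_force: [-0.5, -0.5, -0.0]
finger_gap: 63.7
finger_force: 0.0
```

```bash
python3 - <<'E'
from row import *
s=manip.read_state();P=s["eef_pos"];print(P,s["eef_rot"],(P[:2]-O)@ex,(P[:2]-O)@ey); i,p,d,g=row()
E
```

```text
[563.6852358   17.39520878 135.15455538] [-3.14144911e+00  1.14066382e-04  1.67477510e+00] 0.07266920496975349 14.971856074376365
bis [318. 200.] [ 0.4 39.5] [52.6 68. ] 0.0 minx corners [-25.9 -25.9]
```

Request:
step_arm --series '[0,0.5,-40,0,0.32,0,0,-40,0,0.32,0,0,-15,0,0.32,0,0,0,0,0.32,0,0,0,0,0.6,0,0,0,0,0.6,0,0,0,0,0.6,0,0,15,0,0.6,0,0,35,0,0.6,0,0,30,0,0.6,0,0,0,0,0.6,0,0,0,0,0.6]' --squeeze 12

```text
clock: 77.68
eef_pos: [563.2, 18.3, 119.7]
eef_rot: [-3.141, -0.0, 1.677]
wrist_force: [0.1, -0.9, -0.3]
finger_gap: 55.6
finger_force: 12.0
```

Request:
step_arm --series '[-12.8,29.3,0,0.133,0.6,-12.8,29.3,0,0.133,0.6,-12.8,29.3,0,0.133,0.6,-12.8,29.3,0,0.133,0.6,-12.8,29.3,0,0.133,0.6,-12.8,29.3,0,0.133,0.6,-12.8,29.3,0,0.133,0.6,-12.8,29.3,0,0.133,0.6,-12.8,29.3,0,0.133,0.6,-12.8,29.3,0,0.133,0.6,-12.8,29.3,0,0.133,0.6,0,0,0,0,0.6,0,0,-30,0,0.6,0,0,-30,0,0.6,0,0,-20,0,0.6,0,0,0,0,0.6]'

```text
clock: 79.68
eef_pos: [422.2, 339.2, 38.3]
eef_rot: [-3.139, -0.003, 3.137]
wrist_force: [-0.5, -0.6, -0.1]
finger_gap: 55.9
finger_force: 12.0
```

Request:
step_arm --series '[0,0,-5,0,0.6,0,0,-1.5,0,0.6,0,0,-0.8,0,0.6,0,0,0,0,0.5,0,0,0,0,0.32,0,0,0,0,0.3,0,0,15,0,0.3,0,0,40,0,0.3,0,0,40,0,0.3,0,0,0,0,0.3]'

```text
clock: 80.92
eef_pos: [423.9, 341.3, 131.6]
eef_rot: [3.138, 0.005, 3.14]
wrist_force: [-0.1, 0.1, -1.3]
finger_gap: 65.9
finger_force: 0.0
```

Request:
step_arm --series '[12.65,-27,0,-0.1327,0.32,12.65,-27,0,-0.1327,0.32,12.65,-27,0,-0.1327,0.32,12.65,-27,0,-0.1327,0.32,12.65,-27,0,-0.1327,0.32,12.65,-27,0,-0.1327,0.32,12.65,-27,0,-0.1327,0.32,12.65,-27,0,-0.1327,0.32,12.65,-27,0,-0.1327,0.32,12.65,-27,0,-0.1327,0.32,12.65,-27,0,-0.1327,0.32,0,0,0,0,0.32,0,0,0,0,0.32]'

```text
clock: 82.55
eef_pos: [561.4, 44.0, 127.4]
eef_rot: [-3.141, -0.0, 1.682]
wrist_force: [0.1, -0.3, -0.1]
finger_gap: 63.9
finger_force: 0.0
```

```bash
python3 - <<'E'
from row import *
s=manip.read_state();P=s["eef_pos"];print(P,s["eef_rot"],(P[:2]-O)@ex,(P[:2]-O)@ey); i,p,d,g=row()
yellow("top",18)
E
```

```text
[561.44626518  44.01376832 127.42463814] [-3.14079244e+00 -2.23492143e-04  1.68216068e+00] 0.667892973434002 41.677780699411144
bis [319. 256.] [ 0.4 31.4] [52.5 20.8] 0.3 minx corners [-25.9 -25.8]
bis [318. 211.] [ 0.2 62.7] [52.4 19.6] 0.3 minx corners [-26.  -25.9]
top [192. 287.] [422.7 339.5] [21.4 54.7] 90.0
top [493. 248.] [ 510.3 -308.5] [219.1  92.3] 3.1
top [167. 138.] [764.  413.8] [58.  61.2] 163.2
top [201.  73.] [925.  344.5] [119.7 228.6] 95.3
```

Request:
step_arm --series '[0.8,-10.2,-30,-0.005,0.32,0,0,-40,0,0.32,0,0,-17.5,0,0.32,0,0,0,0,0.32,0,0,0,0,0.6,0,0,0,0,0.6,0,0,0,0,0.6,0,0,15,0,0.6,0,0,35,0,0.6,0,0,30,0,0.6,0,0,0,0,0.6,0,0,0,0,0.6]'

```text
clock: 84.15
eef_pos: [562.4, 33.2, 119.8]
eef_rot: [-3.141, -0.0, 1.675]
wrist_force: [0.3, 1.3, -1.4]
finger_gap: 55.8
finger_force: 12.0
```

Request:
step_arm --series '[-6.2,29.9,0,0.148,0.6,-6.2,29.9,0,0.148,0.6,-6.2,29.9,0,0.148,0.6,-6.2,29.9,0,0.148,0.6,-6.2,29.9,0,0.148,0.6,-6.2,29.9,0,0.148,0.6,-6.2,29.9,0,0.148,0.6,-6.2,29.9,0,0.148,0.6,-6.2,29.9,0,0.148,0.6,-6.2,29.9,0,0.148,0.6,0,0,0,0,0.6,0,0,-30,0,0.6,0,0,-30,0,0.6,0,0,-20,0,0.6,0,0,0,0,0.6]'

```text
clock: 86.02
eef_pos: [500.3, 331.4, 38.8]
eef_rot: [-3.14, -0.003, -3.13]
wrist_force: [-0.7, -0.8, -0.2]
finger_gap: 55.9
finger_force: 12.0
```

Request:
step_arm --series '[0,0,-5,0,0.6,0,0,-2,0,0.6,0,0,-1,0,0.6,0,0,0,0,0.5,0,0,0,0,0.32,0,0,0,0,0.3,0,0,15,0,0.3,0,0,40,0,0.3,0,0,40,0,0.3,0,0,0,0,0.3]'

```text
clock: 87.28
eef_pos: [502.0, 333.1, 131.5]
eef_rot: [3.138, 0.006, -3.128]
wrist_force: [-0.5, 0.4, -0.5]
finger_gap: 65.8
finger_force: 0.0
```

Request:
step_arm --series '[5.7,-26.8,0,-0.148,0.32,5.7,-26.8,0,-0.148,0.32,5.7,-26.8,0,-0.148,0.32,5.7,-26.8,0,-0.148,0.32,5.7,-26.8,0,-0.148,0.32,5.7,-26.8,0,-0.148,0.32,5.7,-26.8,0,-0.148,0.32,5.7,-26.8,0,-0.148,0.32,5.7,-26.8,0,-0.148,0.32,5.7,-26.8,0,-0.148,0.32,0,0,0,0,0.32,0,0,0,0,0.32]'

```text
clock: 88.78
eef_pos: [557.4, 64.9, 127.0]
eef_rot: [-3.141, -0.0, 1.678]
wrist_force: [0.7, 0.1, 0.2]
finger_gap: 64.2
finger_force: 0.0
```

```bash
python3 - <<'E'
from row import *
s=manip.read_state();P=s["eef_pos"];print(P,s["eef_rot"],(P[:2]-O)@ex,(P[:2]-O)@ey); i,p,d,g=row()
yellow("top",18)
E
```

```text
[557.41657892  64.88245453 127.01104604] [-3.14101593e+00 -1.85196504e-04  1.67773438e+00] -1.1269995093531175 62.85604305921463
bis [316. 242.] [ 0.2 62.6] [52.6 19. ] 0.0 minx corners [-26.1 -26.1]
top [192. 287.] [421.6 339.5] [23.5 54.7] 90.0
top [198. 251.] [499.7 332.4] [55.2 24.2] 90.0
top [493. 248.] [ 510.3 -308.3] [219.2  92.4] 3.1
top [168. 138.] [762.2 413.2] [57.  61.9] 150.0
top [201.  73.] [925.5 344.4] [119.4 228.3] 95.7
```

Request:
step_arm --series '[1.4,0,-30,0,0.32,0,0,-40,0,0.32,0,0,-17,0,0.32,0,0,0,0,0.32,0,0,0,0,0.6,0,0,0,0,0.6,0,0,0,0,0.6,0,0,15,0,0.6,0,0,35,0,0.6,0,0,30,0,0.6,0,0,0,0,0.6,0,0,0,0,0.6]'

```text
clock: 90.38
eef_pos: [558.8, 64.3, 119.8]
eef_rot: [-3.141, -0.0, 1.675]
wrist_force: [-0.1, -0.3, 0.1]
finger_gap: 56.1
finger_force: 12.0
```

Request:
step_arm --series '[1.1,26,0,0.148,0.6,1.1,26,0,0.148,0.6,1.1,26,0,0.148,0.6,1.1,26,0,0.148,0.6,1.1,26,0,0.148,0.6,1.1,26,0,0.148,0.6,1.1,26,0,0.148,0.6,1.1,26,0,0.148,0.6,1.1,26,0,0.148,0.6,1.1,26,0,0.148,0.6,0,0,0,0,0.6,0,0,-30,0,0.6,0,0,-30,0,0.6,0,0,-20,0,0.6,0,0,0,0,0.6]'

```text
clock: 92.25
eef_pos: [569.5, 323.5, 38.6]
eef_rot: [-3.14, -0.003, -3.13]
wrist_force: [-0.7, -0.1, -0.2]
finger_gap: 55.9
finger_force: 12.0
```

Request:
step_arm --series '[0,0,-5,0,0.6,0,0,-2,0,0.6,0,0,-0.8,0,0.6,0,0,0,0,0.5,0,0,0,0,0.32,0,0,0,0,0.3,0,0,15,0,0.3,0,0,40,0,0.3,0,0,40,0,0.2,-10,0,40,0,0,-20,0,30,0,0,-20,0,20,0,0,-20,0,0,0,0,-20,0,0,0,0,0,0,0,0,0]'

```text
clock: 94.12
eef_pos: [479.6, 324.5, 218.9]
eef_rot: [3.141, 0.001, -3.127]
wrist_force: [0.9, 0.0, -1.1]
finger_gap: 94.0
finger_force: 0.0
```

```bash
python3 - <<'E'
from meas import *
yellow("wrist",18)
i,p,d=yellow("top",18)
cv2.imwrite("pics/end.png",p)
i,p,d=shot("scene"); C=cloud(i,d); g=np.dstack([(C[...,:2]-O)@ex,(C[...,:2]-O)@ey,C[...,2]])
for z0,z1,x0,x1 in((72,80,55,95),(34,46,-15,30)):
  q=g[(g[...,2]>z0)&(g[...,2]<z1)&(g[...,0]>x0)&(g[...,0]<x1)&(g[...,1]<0)&(g[...,1]>-110)]; print(len(q),np.percentile(q[:,1],[2,50,98]) if len(q) else "")
E
```

```text
wrist [315. 300.] [567.6 322.3] [23.4 54.6] 92.2
wrist [325. 233.] [499.6 330.7] [22.3 54.7] 90.8
wrist [336. 148.] [421.2 339. ] [22.5 55.1] 90.8
top [201. 286.] [425.2 318.7] [28.5 16.3] 33.1
top [211. 221.] [567.7 304.8] [23.1 15.5] 2.4
top [493. 248.] [ 510.2 -308.4] [219.   92.5] 3.1
top [167. 137.] [762.5 412.7] [46.1 60.5] 148.5
top [200.  73.] [925.  344.7] [117.9 227.7] 95.7
76 [-89.20729771 -82.75236195 -76.33262864]
87 [-68.09108499 -63.46947695 -58.54108126]
```

View pics/end.png

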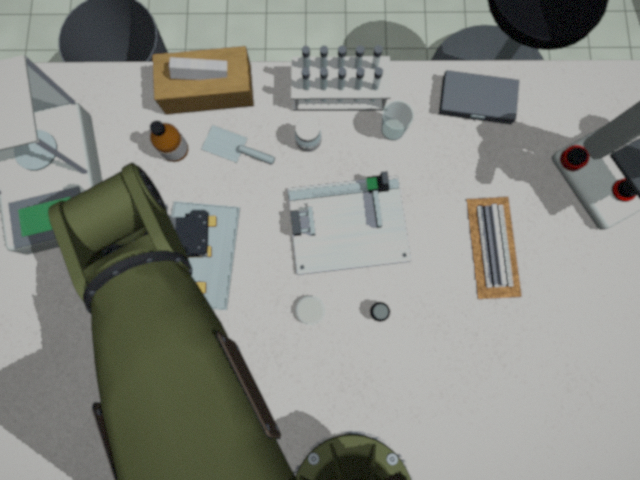

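The straightedge is centred on its mat at (494,246), the gauge is clear with its jaw open at (380,185), and the wrist view shows all three fingers flat in the tray. The other things on the bench are where they were.

```bash
python3 -c "
from cell import manip
print(manip.sign_off())"
```

```text
the job is handed in; nothing more can be done
None
```

The job is done and handed in: all three fingers were gauged with the straightedge flush and the anvil held about 3.6 mm back (window 2–6 mm), then the jaw was drawn fully open, the straightedge laid back on its mat and the fingers returned flat to the tray; a mid-run knock to the straightedge was put right before closing the jaw.

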